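Shim the gear unit's two feet until snug

TASK

The gear unit stands clear of the pads under its two open feet. Slide slotted shim plates from the bench in under each foot, one at a time, slot first round the bolt and fully home, until each gap feels snug: plates lying flat, so nearly full that no further plate would go in and only a few millimetres of play are left; one plate will be left over. Leave everything else on the bench where it is.

Things in the scene. Friction and masses are not known exactly. Their poses are not given: they have to be found in the camera images.
- machine: Heavy grey gear unit on a 15 mm base plate, 260 mm wide, fixed. Origin on the bench midway between its two feet, 4 mm in front of their front edges; x from the feet to the housing, y from right to left foot, z up. Foot centres 170 mm apart. Housing 170 mm high, starts 72 mm behind the feet's front edges.
- foot_left (a point): Left (+y) foot: middle of the front edge of its underside. x points in under the foot, the way a plate is slid in; y along the machine; z up. Grey flange 72 mm deep, 70 wide, 16 thick, underside fixed 60 mm above the bench, open in front and at the sides. Gap down to the fixed dark steel pad below: 19 mm at one foot, 29 mm at the other; which is which changes from run to run.
- foot_right (a point): Right (-y) foot: middle of the front edge of its underside. x points in under the foot, the way a plate is slid in; y along the machine; z up. Grey flange 72 mm deep, 70 wide, 16 thick, underside fixed 60 mm above the bench, open in front and at the sides. Gap as told for the left foot. Pads are 54 mm wide and reach 30 mm out in front of the foot.
- bolt_left (a point): Upright 14 mm bolt through the left foot; point on its axis at the foot's underside, 24 mm behind the front edge. Fixed. Nut on the foot; bolt end 91 mm above the bench. A plate is fully home when its slot straddles the bolt and the slot's end is at or close to it: then the plate's origin is about 2 mm inside the foot's front edge and 58 mm stick out.
- bolt_right (a point): Upright 14 mm bolt through the right foot; point on its axis at the foot's underside, 24 mm behind the front edge. Fixed. As the left one.
- thick_1: U-shaped shim plate, bare metal, 120 x 60 x 16 mm, 280 g give or take a third, lying flat. Origin: centre of the underside of the 120 x 60 outline. x along the 120 mm length towards the slot's open end, y across, z up. Slot 26 mm wide, 45 mm deep from the +x end, between two 17 mm prongs; the other 75 mm are solid.
- thick_2: U-shaped shim plate, bare metal, 120 x 60 x 16 mm, 280 g give or take a third, lying flat. Origin: centre of the underside of the 120 x 60 outline. x along the 120 mm length towards the slot's open end, y across, z up. Slot 26 mm wide, 45 mm deep from the +x end, between two 17 mm prongs; the other 75 mm are solid.
- thin_1: U-shaped shim plate, bare metal, 120 x 60 x 10 mm, 175 g give or take a third, lying flat. Origin: centre of the underside of the 120 x 60 outline. x along the 120 mm length towards the slot's open end, y across, z up. Slot 26 mm wide, 45 mm deep from the +x end, between two 17 mm prongs; the other 75 mm are solid.
- thin_2: U-shaped shim plate, bare metal, 120 x 60 x 10 mm, 175 g give or take a third, lying flat. Origin: centre of the underside of the 120 x 60 outline. x along the 120 mm length towards the slot's open end, y across, z up. Slot 26 mm wide, 45 mm deep from the +x end, between two 17 mm prongs; the other 75 mm are solid.
- tin: Plain steel tin, 54 mm across, 55 mm high, upright. A bystander. Origin: centre of its underside.
- jar: Clear plastic jar with steel lid, 54 mm across, 65 mm high, upright. A bystander. Origin: centre of its underside.
- wrench: Steel wrench, 170 mm long, lying flat along its x. A bystander. Origin: centre of its underside.
- hammer: Hammer, 280 mm long, lying along its x. A bystander. Origin: centre of its underside.
- flange: Steel pipe flange, 100 mm across, 36 mm high with its neck, lying flat. A bystander. Origin: centre of its underside.
- oil: Grey oil bottle, 60 mm across, 160 mm high, upright. A bystander. Origin: centre of its underside.
Things that resemble listed ones, but are neither listed nor needed, are in the scene too. What is shaped like the thick_1 but blue or orange is not meant. Leave any yellow look-alike of the thin_2 alone.

How it is judged (in metres and radians):
On the way, in this order (a step that is already met when the one before it is completed fails the run):
1. a first plate is fully home under a foot ((((x of thick_1 in the frame of foot_left between -0.004 and 0.014 m and y of thick_1 in the frame of foot_left between -0.01 and 0.01 m and z of thick_1 in the frame of foot_left between -0.034 and -0.014 m and angle between the x axis of thick_1 and the x axis of foot_left, either way round below 0.15 rad) or (x of thick_1 in the frame of foot_right between -0.004 and 0.014 m and y of thick_1 in the frame of foot_right between -0.01 and 0.01 m and z of thick_1 in the frame of foot_right between -0.034 and -0.014 m and angle between the x axis of thick_1 and the x axis of foot_right, either way round below 0.15 rad)) or ((x of thick_2 in the frame of foot_left between -0.004 and 0.014 m and y of thick_2 in the frame of foot_left between -0.01 and 0.01 m and z of thick_2 in the frame of foot_left between -0.034 and -0.014 m and angle between the x axis of thick_2 and the x axis of foot_left, either way round below 0.15 rad) or (x of thick_2 in the frame of foot_right between -0.004 and 0.014 m and y of thick_2 in the frame of foot_right between -0.01 and 0.01 m and z of thick_2 in the frame of foot_right between -0.034 and -0.014 m and angle between the x axis of thick_2 and the x axis of foot_right, either way round below 0.15 rad)) or ((x of thin_1 in the frame of foot_left between -0.004 and 0.014 m and y of thin_1 in the frame of foot_left between -0.01 and 0.01 m and z of thin_1 in the frame of foot_left between -0.034 and -0.008 m and angle between the x axis of thin_1 and the x axis of foot_left, either way round below 0.15 rad) or (x of thin_1 in the frame of foot_right between -0.004 and 0.014 m and y of thin_1 in the frame of foot_right between -0.01 and 0.01 m and z of thin_1 in the frame of foot_right between -0.034 and -0.008 m and angle between the x axis of thin_1 and the x axis of foot_right, either way round below 0.15 rad)) or ((x of thin_2 in the frame of foot_left between -0.004 and 0.014 m and y of thin_2 in the frame of foot_left between -0.01 and 0.01 m and z of thin_2 in the frame of foot_left between -0.034 and -0.008 m and angle between the x axis of thin_2 and the x axis of foot_left, either way round below 0.15 rad) or (x of thin_2 in the frame of foot_right between -0.004 and 0.014 m and y of thin_2 in the frame of foot_right between -0.01 and 0.01 m and z of thin_2 in the frame of foot_right between -0.034 and -0.008 m and angle between the x axis of thin_2 and the x axis of foot_right, either way round below 0.15 rad)))), for 0.2 s.
2. a second plate is fully home under a foot (((((x of thick_1 in the frame of foot_left between -0.004 and 0.014 m and y of thick_1 in the frame of foot_left between -0.01 and 0.01 m and z of thick_1 in the frame of foot_left between -0.034 and -0.014 m and angle between the x axis of thick_1 and the x axis of foot_left, either way round below 0.15 rad) or (x of thick_1 in the frame of foot_right between -0.004 and 0.014 m and y of thick_1 in the frame of foot_right between -0.01 and 0.01 m and z of thick_1 in the frame of foot_right between -0.034 and -0.014 m and angle between the x axis of thick_1 and the x axis of foot_right, either way round below 0.15 rad)) and ((x of thick_2 in the frame of foot_left between -0.004 and 0.014 m and y of thick_2 in the frame of foot_left between -0.01 and 0.01 m and z of thick_2 in the frame of foot_left between -0.034 and -0.014 m and angle between the x axis of thick_2 and the x axis of foot_left, either way round below 0.15 rad) or (x of thick_2 in the frame of foot_right between -0.004 and 0.014 m and y of thick_2 in the frame of foot_right between -0.01 and 0.01 m and z of thick_2 in the frame of foot_right between -0.034 and -0.014 m and angle between the x axis of thick_2 and the x axis of foot_right, either way round below 0.15 rad))) or (((x of thick_1 in the frame of foot_left between -0.004 and 0.014 m and y of thick_1 in the frame of foot_left between -0.01 and 0.01 m and z of thick_1 in the frame of foot_left between -0.034 and -0.014 m and angle between the x axis of thick_1 and the x axis of foot_left, either way round below 0.15 rad) or (x of thick_1 in the frame of foot_right between -0.004 and 0.014 m and y of thick_1 in the frame of foot_right between -0.01 and 0.01 m and z of thick_1 in the frame of foot_right between -0.034 and -0.014 m and angle between the x axis of thick_1 and the x axis of foot_right, either way round below 0.15 rad)) and ((x of thin_1 in the frame of foot_left between -0.004 and 0.014 m and y of thin_1 in the frame of foot_left between -0.01 and 0.01 m and z of thin_1 in the frame of foot_left between -0.034 and -0.008 m and angle between the x axis of thin_1 and the x axis of foot_left, either way round below 0.15 rad) or (x of thin_1 in the frame of foot_right between -0.004 and 0.014 m and y of thin_1 in the frame of foot_right between -0.01 and 0.01 m and z of thin_1 in the frame of foot_right between -0.034 and -0.008 m and angle between the x axis of thin_1 and the x axis of foot_right, either way round below 0.15 rad))) or (((x of thick_1 in the frame of foot_left between -0.004 and 0.014 m and y of thick_1 in the frame of foot_left between -0.01 and 0.01 m and z of thick_1 in the frame of foot_left between -0.034 and -0.014 m and angle between the x axis of thick_1 and the x axis of foot_left, either way round below 0.15 rad) or (x of thick_1 in the frame of foot_right between -0.004 and 0.014 m and y of thick_1 in the frame of foot_right between -0.01 and 0.01 m and z of thick_1 in the frame of foot_right between -0.034 and -0.014 m and angle between the x axis of thick_1 and the x axis of foot_right, either way round below 0.15 rad)) and ((x of thin_2 in the frame of foot_left between -0.004 and 0.014 m and y of thin_2 in the frame of foot_left between -0.01 and 0.01 m and z of thin_2 in the frame of foot_left between -0.034 and -0.008 m and angle between the x axis of thin_2 and the x axis of foot_left, either way round below 0.15 rad) or (x of thin_2 in the frame of foot_right between -0.004 and 0.014 m and y of thin_2 in the frame of foot_right between -0.01 and 0.01 m and z of thin_2 in the frame of foot_right between -0.034 and -0.008 m and angle between the x axis of thin_2 and the x axis of foot_right, either way round below 0.15 rad))) or (((x of thick_2 in the frame of foot_left between -0.004 and 0.014 m and y of thick_2 in the frame of foot_left between -0.01 and 0.01 m and z of thick_2 in the frame of foot_left between -0.034 and -0.014 m and angle between the x axis of thick_2 and the x axis of foot_left, either way round below 0.15 rad) or (x of thick_2 in the frame of foot_right between -0.004 and 0.014 m and y of thick_2 in the frame of foot_right between -0.01 and 0.01 m and z of thick_2 in the frame of foot_right between -0.034 and -0.014 m and angle between the x axis of thick_2 and the x axis of foot_right, either way round below 0.15 rad)) and ((x of thin_1 in the frame of foot_left between -0.004 and 0.014 m and y of thin_1 in the frame of foot_left between -0.01 and 0.01 m and z of thin_1 in the frame of foot_left between -0.034 and -0.008 m and angle between the x axis of thin_1 and the x axis of foot_left, either way round below 0.15 rad) or (x of thin_1 in the frame of foot_right between -0.004 and 0.014 m and y of thin_1 in the frame of foot_right between -0.01 and 0.01 m and z of thin_1 in the frame of foot_right between -0.034 and -0.008 m and angle between the x axis of thin_1 and the x axis of foot_right, either way round below 0.15 rad))) or (((x of thick_2 in the frame of foot_left between -0.004 and 0.014 m and y of thick_2 in the frame of foot_left between -0.01 and 0.01 m and z of thick_2 in the frame of foot_left between -0.034 and -0.014 m and angle between the x axis of thick_2 and the x axis of foot_left, either way round below 0.15 rad) or (x of thick_2 in the frame of foot_right between -0.004 and 0.014 m and y of thick_2 in the frame of foot_right between -0.01 and 0.01 m and z of thick_2 in the frame of foot_right between -0.034 and -0.014 m and angle between the x axis of thick_2 and the x axis of foot_right, either way round below 0.15 rad)) and ((x of thin_2 in the frame of foot_left between -0.004 and 0.014 m and y of thin_2 in the frame of foot_left between -0.01 and 0.01 m and z of thin_2 in the frame of foot_left between -0.034 and -0.008 m and angle between the x axis of thin_2 and the x axis of foot_left, either way round below 0.15 rad) or (x of thin_2 in the frame of foot_right between -0.004 and 0.014 m and y of thin_2 in the frame of foot_right between -0.01 and 0.01 m and z of thin_2 in the frame of foot_right between -0.034 and -0.008 m and angle between the x axis of thin_2 and the x axis of foot_right, either way round below 0.15 rad))) or (((x of thin_1 in the frame of foot_left between -0.004 and 0.014 m and y of thin_1 in the frame of foot_left between -0.01 and 0.01 m and z of thin_1 in the frame of foot_left between -0.034 and -0.008 m and angle between the x axis of thin_1 and the x axis of foot_left, either way round below 0.15 rad) or (x of thin_1 in the frame of foot_right between -0.004 and 0.014 m and y of thin_1 in the frame of foot_right between -0.01 and 0.01 m and z of thin_1 in the frame of foot_right between -0.034 and -0.008 m and angle between the x axis of thin_1 and the x axis of foot_right, either way round below 0.15 rad)) and ((x of thin_2 in the frame of foot_left between -0.004 and 0.014 m and y of thin_2 in the frame of foot_left between -0.01 and 0.01 m and z of thin_2 in the frame of foot_left between -0.034 and -0.008 m and angle between the x axis of thin_2 and the x axis of foot_left, either way round below 0.15 rad) or (x of thin_2 in the frame of foot_right between -0.004 and 0.014 m and y of thin_2 in the frame of foot_right between -0.01 and 0.01 m and z of thin_2 in the frame of foot_right between -0.034 and -0.008 m and angle between the x axis of thin_2 and the x axis of foot_right, either way round below 0.15 rad))))), for 0.2 s.
At the end, for the whole second after the job is handed in: Under each of the two feet the topmost plate lies flat (within 0.05 rad) with its top at most 5.5 mm below the foot's underside, and is fully home, as are at least three plates in all: at most 6 mm short of the bolt, within 10 mm sideways and 0.15 rad of square. All plates are at rest (((x of thick_1 in the frame of foot_left between -0.004 and 0.014 m and y of thick_1 in the frame of foot_left between -0.01 and 0.01 m and z of thick_1 in the frame of foot_left between -0.034 and -0.014 m and angle between the x axis of thick_1 and the x axis of foot_left, either way round below 0.15 rad and z of thick_1 in the frame of foot_left above -0.0215 m and angle between thick_1's own z axis and vertical below 0.05 rad) or (x of thick_2 in the frame of foot_left between -0.004 and 0.014 m and y of thick_2 in the frame of foot_left between -0.01 and 0.01 m and z of thick_2 in the frame of foot_left between -0.034 and -0.014 m and angle between the x axis of thick_2 and the x axis of foot_left, either way round below 0.15 rad and z of thick_2 in the frame of foot_left above -0.0215 m and angle between thick_2's own z axis and vertical below 0.05 rad) or (x of thin_1 in the frame of foot_left between -0.004 and 0.014 m and y of thin_1 in the frame of foot_left between -0.01 and 0.01 m and z of thin_1 in the frame of foot_left between -0.034 and -0.008 m and angle between the x axis of thin_1 and the x axis of foot_left, either way round below 0.15 rad and z of thin_1 in the frame of foot_left above -0.0155 m and angle between thin_1's own z axis and vertical below 0.05 rad) or (x of thin_2 in the frame of foot_left between -0.004 and 0.014 m and y of thin_2 in the frame of foot_left between -0.01 and 0.01 m and z of thin_2 in the frame of foot_left between -0.034 and -0.008 m and angle between the x axis of thin_2 and the x axis of foot_left, either way round below 0.15 rad and z of thin_2 in the frame of foot_left above -0.0155 m and angle between thin_2's own z axis and vertical below 0.05 rad)) and ((x of thick_1 in the frame of foot_right between -0.004 and 0.014 m and y of thick_1 in the frame of foot_right between -0.01 and 0.01 m and z of thick_1 in the frame of foot_right between -0.034 and -0.014 m and angle between the x axis of thick_1 and the x axis of foot_right, either way round below 0.15 rad and z of thick_1 in the frame of foot_right above -0.0215 m and angle between thick_1's own z axis and vertical below 0.05 rad) or (x of thick_2 in the frame of foot_right between -0.004 and 0.014 m and y of thick_2 in the frame of foot_right between -0.01 and 0.01 m and z of thick_2 in the frame of foot_right between -0.034 and -0.014 m and angle between the x axis of thick_2 and the x axis of foot_right, either way round below 0.15 rad and z of thick_2 in the frame of foot_right above -0.0215 m and angle between thick_2's own z axis and vertical below 0.05 rad) or (x of thin_1 in the frame of foot_right between -0.004 and 0.014 m and y of thin_1 in the frame of foot_right between -0.01 and 0.01 m and z of thin_1 in the frame of foot_right between -0.034 and -0.008 m and angle between the x axis of thin_1 and the x axis of foot_right, either way round below 0.15 rad and z of thin_1 in the frame of foot_right above -0.0155 m and angle between thin_1's own z axis and vertical below 0.05 rad) or (x of thin_2 in the frame of foot_right between -0.004 and 0.014 m and y of thin_2 in the frame of foot_right between -0.01 and 0.01 m and z of thin_2 in the frame of foot_right between -0.034 and -0.008 m and angle between the x axis of thin_2 and the x axis of foot_right, either way round below 0.15 rad and z of thin_2 in the frame of foot_right above -0.0155 m and angle between thin_2's own z axis and vertical below 0.05 rad)) and ((((x of thick_2 in the frame of foot_left between -0.004 and 0.014 m and y of thick_2 in the frame of foot_left between -0.01 and 0.01 m and z of thick_2 in the frame of foot_left between -0.034 and -0.014 m and angle between the x axis of thick_2 and the x axis of foot_left, either way round below 0.15 rad) or (x of thick_2 in the frame of foot_right between -0.004 and 0.014 m and y of thick_2 in the frame of foot_right between -0.01 and 0.01 m and z of thick_2 in the frame of foot_right between -0.034 and -0.014 m and angle between the x axis of thick_2 and the x axis of foot_right, either way round below 0.15 rad)) and ((x of thin_1 in the frame of foot_left between -0.004 and 0.014 m and y of thin_1 in the frame of foot_left between -0.01 and 0.01 m and z of thin_1 in the frame of foot_left between -0.034 and -0.008 m and angle between the x axis of thin_1 and the x axis of foot_left, either way round below 0.15 rad) or (x of thin_1 in the frame of foot_right between -0.004 and 0.014 m and y of thin_1 in the frame of foot_right between -0.01 and 0.01 m and z of thin_1 in the frame of foot_right between -0.034 and -0.008 m and angle between the x axis of thin_1 and the x axis of foot_right, either way round below 0.15 rad)) and ((x of thin_2 in the frame of foot_left between -0.004 and 0.014 m and y of thin_2 in the frame of foot_left between -0.01 and 0.01 m and z of thin_2 in the frame of foot_left between -0.034 and -0.008 m and angle between the x axis of thin_2 and the x axis of foot_left, either way round below 0.15 rad) or (x of thin_2 in the frame of foot_right between -0.004 and 0.014 m and y of thin_2 in the frame of foot_right between -0.01 and 0.01 m and z of thin_2 in the frame of foot_right between -0.034 and -0.008 m and angle between the x axis of thin_2 and the x axis of foot_right, either way round below 0.15 rad))) or (((x of thick_1 in the frame of foot_left between -0.004 and 0.014 m and y of thick_1 in the frame of foot_left between -0.01 and 0.01 m and z of thick_1 in the frame of foot_left between -0.034 and -0.014 m and angle between the x axis of thick_1 and the x axis of foot_left, either way round below 0.15 rad) or (x of thick_1 in the frame of foot_right between -0.004 and 0.014 m and y of thick_1 in the frame of foot_right between -0.01 and 0.01 m and z of thick_1 in the frame of foot_right between -0.034 and -0.014 m and angle between the x axis of thick_1 and the x axis of foot_right, either way round below 0.15 rad)) and ((x of thin_1 in the frame of foot_left between -0.004 and 0.014 m and y of thin_1 in the frame of foot_left between -0.01 and 0.01 m and z of thin_1 in the frame of foot_left between -0.034 and -0.008 m and angle between the x axis of thin_1 and the x axis of foot_left, either way round below 0.15 rad) or (x of thin_1 in the frame of foot_right between -0.004 and 0.014 m and y of thin_1 in the frame of foot_right between -0.01 and 0.01 m and z of thin_1 in the frame of foot_right between -0.034 and -0.008 m and angle between the x axis of thin_1 and the x axis of foot_right, either way round below 0.15 rad)) and ((x of thin_2 in the frame of foot_left between -0.004 and 0.014 m and y of thin_2 in the frame of foot_left between -0.01 and 0.01 m and z of thin_2 in the frame of foot_left between -0.034 and -0.008 m and angle between the x axis of thin_2 and the x axis of foot_left, either way round below 0.15 rad) or (x of thin_2 in the frame of foot_right between -0.004 and 0.014 m and y of thin_2 in the frame of foot_right between -0.01 and 0.01 m and z of thin_2 in the frame of foot_right between -0.034 and -0.008 m and angle between the x axis of thin_2 and the x axis of foot_right, either way round below 0.15 rad))) or (((x of thick_1 in the frame of foot_left between -0.004 and 0.014 m and y of thick_1 in the frame of foot_left between -0.01 and 0.01 m and z of thick_1 in the frame of foot_left between -0.034 and -0.014 m and angle between the x axis of thick_1 and the x axis of foot_left, either way round below 0.15 rad) or (x of thick_1 in the frame of foot_right between -0.004 and 0.014 m and y of thick_1 in the frame of foot_right between -0.01 and 0.01 m and z of thick_1 in the frame of foot_right between -0.034 and -0.014 m and angle between the x axis of thick_1 and the x axis of foot_right, either way round below 0.15 rad)) and ((x of thick_2 in the frame of foot_left between -0.004 and 0.014 m and y of thick_2 in the frame of foot_left between -0.01 and 0.01 m and z of thick_2 in the frame of foot_left between -0.034 and -0.014 m and angle between the x axis of thick_2 and the x axis of foot_left, either way round below 0.15 rad) or (x of thick_2 in the frame of foot_right between -0.004 and 0.014 m and y of thick_2 in the frame of foot_right between -0.01 and 0.01 m and z of thick_2 in the frame of foot_right between -0.034 and -0.014 m and angle between the x axis of thick_2 and the x axis of foot_right, either way round below 0.15 rad)) and ((x of thin_2 in the frame of foot_left between -0.004 and 0.014 m and y of thin_2 in the frame of foot_left between -0.01 and 0.01 m and z of thin_2 in the frame of foot_left between -0.034 and -0.008 m and angle between the x axis of thin_2 and the x axis of foot_left, either way round below 0.15 rad) or (x of thin_2 in the frame of foot_right between -0.004 and 0.014 m and y of thin_2 in the frame of foot_right between -0.01 and 0.01 m and z of thin_2 in the frame of foot_right between -0.034 and -0.008 m and angle between the x axis of thin_2 and the x axis of foot_right, either way round below 0.15 rad))) or (((x of thick_1 in the frame of foot_left between -0.004 and 0.014 m and y of thick_1 in the frame of foot_left between -0.01 and 0.01 m and z of thick_1 in the frame of foot_left between -0.034 and -0.014 m and angle between the x axis of thick_1 and the x axis of foot_left, either way round below 0.15 rad) or (x of thick_1 in the frame of foot_right between -0.004 and 0.014 m and y of thick_1 in the frame of foot_right between -0.01 and 0.01 m and z of thick_1 in the frame of foot_right between -0.034 and -0.014 m and angle between the x axis of thick_1 and the x axis of foot_right, either way round below 0.15 rad)) and ((x of thick_2 in the frame of foot_left between -0.004 and 0.014 m and y of thick_2 in the frame of foot_left between -0.01 and 0.01 m and z of thick_2 in the frame of foot_left between -0.034 and -0.014 m and angle between the x axis of thick_2 and the x axis of foot_left, either way round below 0.15 rad) or (x of thick_2 in the frame of foot_right between -0.004 and 0.014 m and y of thick_2 in the frame of foot_right between -0.01 and 0.01 m and z of thick_2 in the frame of foot_right between -0.034 and -0.014 m and angle between the x axis of thick_2 and the x axis of foot_right, either way round below 0.15 rad)) and ((x of thin_1 in the frame of foot_left between -0.004 and 0.014 m and y of thin_1 in the frame of foot_left between -0.01 and 0.01 m and z of thin_1 in the frame of foot_left between -0.034 and -0.008 m and angle between the x axis of thin_1 and the x axis of foot_left, either way round below 0.15 rad) or (x of thin_1 in the frame of foot_right between -0.004 and 0.014 m and y of thin_1 in the frame of foot_right between -0.01 and 0.01 m and z of thin_1 in the frame of foot_right between -0.034 and -0.008 m and angle between the x axis of thin_1 and the x axis of foot_right, either way round below 0.15 rad)))) and linear speed of each of thick_1, thick_2, thin_1, thin_2 below 0.02 m/s); the robot touches nothing.
It fails at once if a bystander is moved more than 30 mm (distance of any of tin, jar, wrench, hammer, flange, oil from where it was at the start of the episode above 0.03 m).
It fails at once if a bystander is tipped over (angle between any of tin, jar, wrench, hammer, flange, oil's own z axis and vertical above 0.5 rad).
It also fails if it takes over 72 s, if anything falls off the work surface, if the arm or the gripper's body presses on something with over 40 N, if the wrist force passes 120 N, or if a joint passes its speed limit or range.

ROBOT

A 6-joint arm with a two-finger parallel gripper is mounted at the origin on the work surface. World frame = base frame: x ahead of the robot, y to its left, z up, the work surface at z = 0. Lengths are in mm, angles in rad, forces in N, time in s.
With the tool pointing down it reaches from about 275 to 1000 mm from the base axis. Payload 8.4 kg.
Tool frame: the origin (TCP) lies at the very end of the fingers, on their centre line; the grasp point (between the pads) lies 19 mm behind it; x points along the fingers, y is the direction in which the jaws open and shut, and the axes are right-handed (so a half turn about x gives the same grasp; the last joint's range is limited). The gripper opens to 85 mm and grips with 20 to 120 N. Pads are 22 mm wide; open, the fingers measure 114 mm over their backs; the gripper's body (76 mm by 85 mm) begins 54 mm behind the grasp point. The pads swing forward as they close: fully open they stand 13 mm farther back than shut.
Start: joints at [-1.291, 0.353, 1.633, -0, 1.155, -0.002], TCP at [173.802, -600.351, 231.281] pointing down, gripper open.
Joint ranges: [-2.63, 2.63], [-0.92, 2.1], [0.06, 2.66], [-1.3, 4.44], [0, 2.69], [-3.02, 3.02]. Speed limits (rad/s): [2.22, 2.22, 2.79, 3.14, 3.14, 3.14].

INTERFACE

Orientations are given as [roll, pitch, yaw] about the fixed x, y, z axes, in that order (R = Rz(yaw) Ry(pitch) Rx(roll)).
In Python, from rig import r, grab_frame, camera_params, sign_off gives the robot as it stands.
- The arm moves only by the tool drive_tool, never from a script. Its argument "rows" is one flat list of numbers, 7 for each row, row after row: the shift along the tool's x, y, z in mm, then the turn, a rotation vector about the tool's x, y, z in degrees, then the opening in per cent of the stroke, from 0 (shut) to 100 (fully open). In form: [x, y, z, rx, ry, rz, fingers, x, y, z, rx, ry, rz, fingers, ...]. A call has 1 to 10 rows; each row is the pose to reach, as a shift and turn from the pose measured when the call began, along the tool's axes at that moment; what a row does not reach only later rows make up. A row lasts 1/8 s, in which the tool goes at most 62.5 mm and 10.7 degrees, less where a joint would pass 70% of its speed; a pose out of reach is approached as far as the arm can. A call with a gripper value outside its range is refused whole. The fingers move at their own pace and stop on an object; "newtons" is the grip in N (left out, the last holds). Time passes only in rows, so rows that repeat a pose let the fingers close. It gives the time, the measured TCP pose, the force and the opening at its end, in the units of the state.
- r.sense(): the state, without advancing time (a new reading comes with each control period).
- grab_frame(name): name is "side" or "top" or "wrist"; returns the picture (400x640x3 uint8, red, green, blue); there is no depth.
- camera_params(name): a dict with "vertical_fov" (degrees; the focal length in pixels is half the picture's height over the tangent of half this angle, whatever the lens; pixels are square), "cx", "cy" (the principal point, pixels), "pose" (4x4, takes a point from camera to world coordinates); the wrist camera has in their place "tool_from_camera" (4x4, takes a point from camera to tool coordinates, whose origin is the TCP and whose axes are the tool frame's). Camera axes: x right, y down, z forward; pixel columns grow to the right and rows downward; lengths in mm; the calibration is good to about 2 mm. A picture is of the moment at which its call begins: read the wrist's pose just before it. camera_params takes no time and is no camera call.
- sign_off(): hands the job in, once; it reports no verdict.
The state is a dict: "clock": time; "qpos": joint angles; "qvel": joint speeds; "joint_efforts": joint torques, N m; "eef_pos": TCP position; "tcp_rot": TCP orientation; "contact_force": force on the tool from outside, world axes, zero at the start; "wrist_torque": the same for the moment, N m; "opening": opening from 0.0 (shut) to 1.0 (fully open).
Only numpy, scipy, OpenCV 4.12 (cv2) and the standard library are available. Lean on these libraries where they do the work, as an engineer would, in place of code of your own. Each camera call takes 0.05 s, during which the arm holds its last target.

## Working session

There is one attempt and no reset: what is moved stays moved. The work goes in short steps, Python scripts to look and compute and a tool call to move; the robot and the scene stay as the last step left them, time stands still between calls to the robot, and variables do not carry over. Pictures are saved under pics/ and viewed, and the job is handed in when it is done.

Besides the shell and the picture viewer there is one more tool, called by a JSON object that holds its "api" and its "payload". drive_tool: Moves the arm, as the interface text tells. Its arguments: {"type":"object","properties":{"rows":{"type":"array","items":{"type":"number"}},"newtons":{"type":"number"}},"required":["rows"]}

```bash
ls; mkdir -p pics
python3 - <<'E'
from rig import r,grab_frame,camera_params
import cv2,numpy as np
np.set_printoptions(precision=4,suppress=True)
for n in ["side","top","wrist"]:
    p=camera_params(n); print(n,p)
print(r.sense())
for n in ["side","top","wrist"]:
    cv2.imwrite(f"pics/{n}0.png",grab_frame(n)[:,:,::-1])
E
```

```text
pics
side {'vertical_fov': 57.356939436865666, 'cx': 322.1509276671013, 'cy': 196.3606564467864, 'pose': array([[   0.9875,   -0.0809,    0.1356,  359.5355],
       [  -0.1575,   -0.559 ,    0.814 , -846.1251],
       [   0.01  ,   -0.8252,   -0.5648,  592.2871],
       [   0.    ,    0.    ,    0.    ,    1.    ]])}
top {'vertical_fov': 48.17826079508447, 'cx': 318.77211042218204, 'cy': 203.65096869974056, 'pose': array([[  -0.0015,   -0.9969,    0.0792,  392.1396],
       [  -0.9998,   -0.0002,   -0.021 ,  -68.7275],
       [   0.021 ,   -0.0792,   -0.9966, 1215.2664],
       [   0.    ,    0.    ,    0.    ,    1.    ]])}
wrist {'vertical_fov': 59.71101635707362, 'cx': 313.7094463693676, 'cy': 197.80881053754712, 'tool_from_camera': array([[   0.0006,   -0.2592,    0.9658, -143.4152],
       [   1.    ,    0.0003,   -0.0006,   -0.1694],
       [  -0.0001,    0.9658,    0.2592,  -65.0377],
       [   0.    ,    0.    ,    0.    ,    1.    ]])}
{'clock': 0.0, 'qpos': array([-1.2914,  0.3537,  1.6341,  0.    ,  1.1552, -0.0024]), 'qvel': array([ 0.0008, -0.0018,  0.0006,  0.002 ,  0.0005,  0.0008]), 'joint_efforts': array([ -0.0009, -60.5257, -34.2064,  -0.0001,   0.0094,   0.    ]), 'eef_pos': array([ 173.6627, -599.8955,  230.5453]), 'tcp_rot': array([-1.576 ,  1.5694,  1.8474]), 'contact_force': array([-0.1843, -0.7068, -0.3657]), 'wrist_torque': array([-0.0043,  0.0179,  0.0346]), 'opening': 0.9976318115814988}
```

View pics/top0.png

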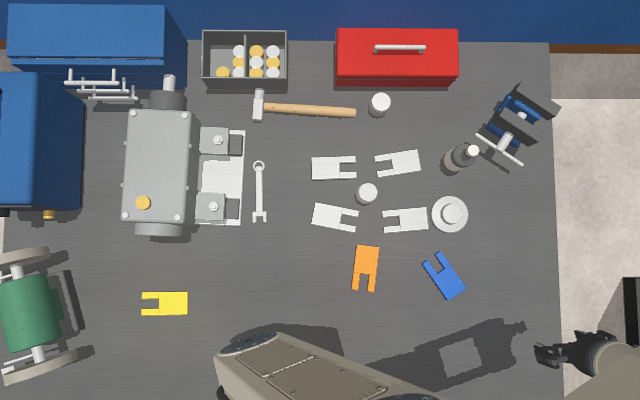

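View pics/side0.png

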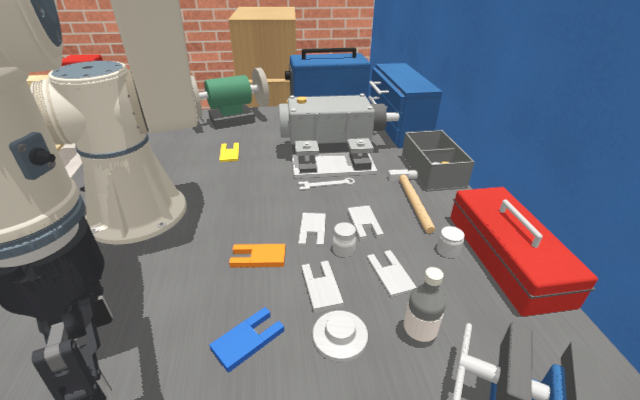

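View pics/wrist0.png

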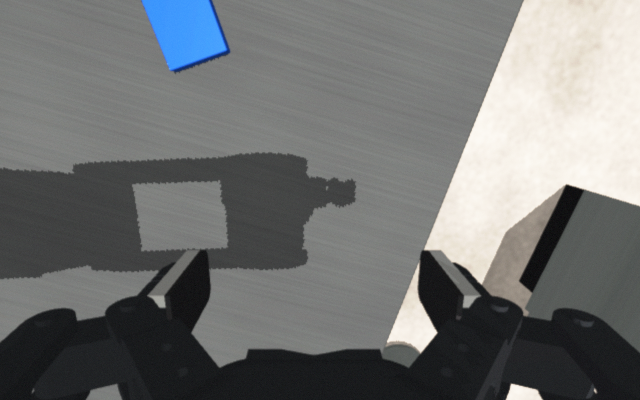

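```bash
cat > h.py <<'E'
import cv2,numpy as np
from rig import r,grab_frame,camera_params
from scipy.spatial.transform import Rotation as R
np.set_printoptions(precision=3,suppress=True)
def tool():
    s=r.sense();T=np.eye(4);T[:3,:3]=R.from_euler('xyz',s['tcp_rot']).as_matrix();T[:3,3]=s['eef_pos'];return T
def pose(n,T=None):
    p=camera_params(n)
    if n=='wrist': return (tool() if T is None else T)@p['tool_from_camera'],p
    return p['pose'],p
def ray(n,uv,T=None):
    P,p=pose(n,T);f=200/np.tan(np.radians(p['vertical_fov']/2))
    d=np.array([(uv[0]-p['cx'])/f,(uv[1]-p['cy'])/f,1]);return P[:3,3],P[:3,:3]@d
def plane(n,uv,z,T=None):
    o,d=ray(n,uv,T);return o+d*(z-o[2])/d[2]
def proj(n,X,T=None):
    P,p=pose(n,T);f=200/np.tan(np.radians(p['vertical_fov']/2))
    c=P[:3,:3].T@(np.array(X)-P[:3,3]);return np.array([p['cx']+f*c[0]/c[2],p['cy']+f*c[1]/c[2]])
def tri(n1,uv1,n2,uv2,T1=None,T2=None):
    o1,d1=ray(n1,uv1,T1);o2,d2=ray(n2,uv2,T2);A=np.stack([d1,-d2],1);t=np.linalg.lstsq(A,o2-o1,rcond=None)[0]
    a=o1+t[0]*d1;b=o2+t[1]*d2;return (a+b)/2,np.linalg.norm(a-b)
E
python3 - <<'E'
from h import *
t=cv2.imread('pics/top0.png');s=cv2.imread('pics/side0.png')
cv2.imwrite('pics/t1.png',cv2.resize(t[140:250,300:440],None,fx=5,fy=5,interpolation=cv2.INTER_CUBIC))
cv2.imwrite('pics/t2.png',cv2.resize(t[95:245,115:275],None,fx=4.5/1.2,fy=4.5/1.2,interpolation=cv2.INTER_CUBIC))
cv2.imwrite('pics/s1.png',cv2.resize(s[195:315,285:425],None,fx=5,fy=5,interpolation=cv2.INTER_CUBIC))
cv2.imwrite('pics/s2.png',cv2.resize(s[85:200,270:410],None,fx=5,fy=5,interpolation=cv2.INTER_CUBIC))
E
```

```text
(no output)
```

View pics/t1.png

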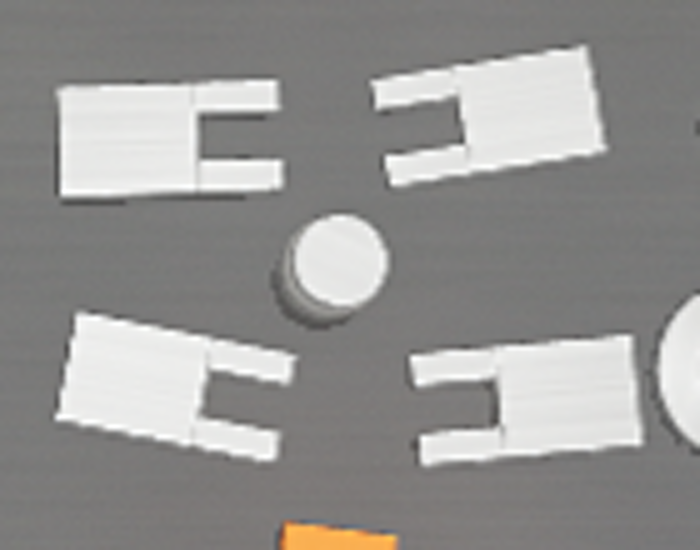

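View pics/t2.png

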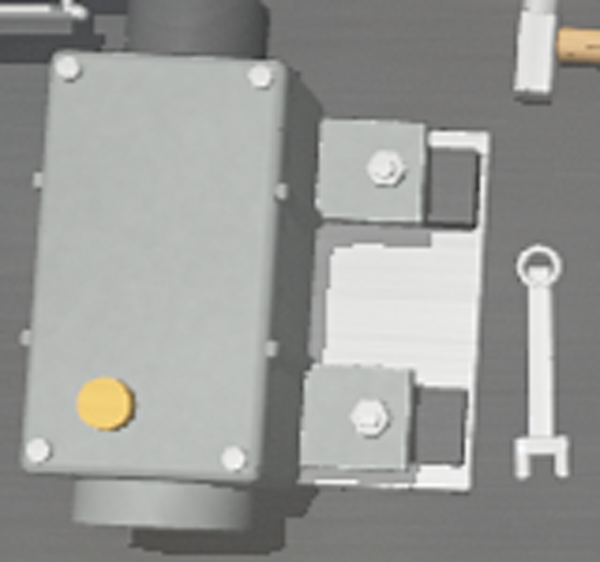

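View pics/s1.png

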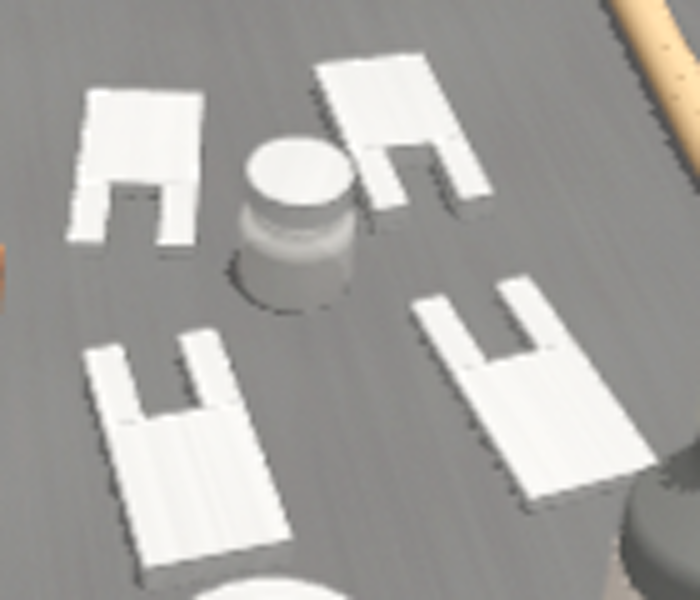

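View pics/s2.png

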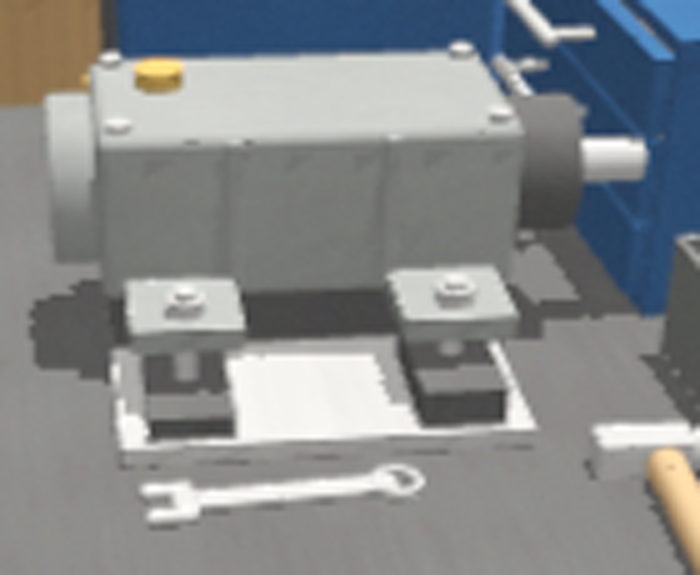

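Run:
```python
from h import *
t=cv2.imread('pics/top0.png');s=cv2.imread('pics/side0.png')
def plates(img):
    hsv=cv2.cvtColor(img,cv2.COLOR_BGR2HSV)
    m=((hsv[...,2]>190)&(hsv[...,1]<25)).astype(np.uint8)
    return m
m=plates(t);m[:, :300]=0;m[:140]=0;m[240:]=0
cs,_=cv2.findContours(m,cv2.RETR_EXTERNAL,cv2.CHAIN_APPROX_NONE)
for c in cs:
    if cv2.contourArea(c)<250: continue
    for z in (10,16):
        P=np.array([plane('top',p[0],z)[:2] for p in c],np.float32)
        print(z,cv2.boundingRect(c),cv2.minAreaRect(P),'moment c',P.mean(0))
# expected side-view edge heights
for nm,px in [('A',(425,228)),('B',(421,170)),('C',(356,172)),('D',(357,224))]:
    X=plane('top',px,0)
    print(nm,[ (proj('side',X)-proj('side',X+[0,0,h])).round(2) for h in(10,16)],proj('side',X))
# front edges of base plate in top
for px in [(245,130),(240,225)]: print(plane('top',px,15))
print('nuts',plane('top',(218,140),88),plane('top',(213,207),88))
print('feet corners',[plane('top',(115+a/3.75,95+b/3.75),76) for a,b in [(426,123),(424,228),(413,368),(409,470)]])
```

```text
10 (382, 207, 46, 26) ((445.15576171875, -326.83551025390625), (59.02048873901367, 119.07936096191406), 5.093668460845947) moment c [ 444.419 -322.366]
16 (382, 207, 46, 26) ((444.891845703125, -325.5505676269531), (58.72667694091797, 118.48662567138672), 5.093705654144287) moment c [ 444.159 -321.103]
10 (311, 203, 48, 29) ((452.3033447265625, -136.90138244628906), (118.48017120361328, 58.853816986083984), 78.66342163085938) moment c [ 451.353 -140.554]
16 (311, 203, 48, 29) ((452.0038146972656, -136.56199645996094), (117.89034271240234, 58.560848236083984), 78.66343688964844) moment c [ 451.059 -140.196]
10 (432, 196, 36, 36) ((461.28466796875, -449.1175231933594), (95.93453216552734, 95.18109130859375), 89.9350357055664) moment c [ 459.875 -449.184]
16 (432, 196, 36, 36) ((460.94049072265625, -447.2239074707031), (95.4569091796875, 94.707275390625), 89.93502807617188) moment c [ 459.537 -447.29 ]
10 (312, 156, 44, 23) ((587.9000854492188, -134.30787658691406), (59.19175720214844, 119.00495147705078), 2.1334269046783447) moment c [ 587.812 -138.588]
16 (312, 156, 44, 23) ((586.9255
[... 548 characters left out ...]
nt c [ 546.861 -844.077]
16 (554, 140, 86, 100) ((527.8218383789062, -858.7763671875), (240.538818359375, 272.6727294921875), 89.91362762451172) moment c [ 546.09  -840.217]
A [array([0.02, 3.32]), array([0.03, 5.34])] [313.566 310.965]
B [array([-0.57,  3.29]), array([-0.92,  5.29])] [390.437 298.212]
C [array([-0.32,  3.12]), array([-0.51,  5.01])] [365.361 240.703]
D [array([0.05, 3.15]), array([0.09, 5.07])] [307.376 246.959]
[688.319 106.212  15.   ]
[430.25  116.561  15.   ]
nuts [644.185 163.769  88.   ] [473.222 173.507  88.   ]
feet corners [array([678.879, 139.548,  76.   ]), array([605.812, 139.86 ,  76.   ]), array([509.52 , 145.912,  76.   ]), array([440.178, 147.567,  76.   ])]
```

Run:
```python
from h import *
s=cv2.imread('pics/side0.png');g=cv2.cvtColor(s,cv2.COLOR_BGR2GRAY)
for n,(u,a,b) in dict(A1=(318,300,318),A2=(330,298,315),B1=(398,285,302),B2=(408,282,300),C1=(361,230,246),C2=(378,226,244),D1=(302,236,252),D2=(320,236,252)).items():
    print(n,a,g[a:b,u])
cv2.imwrite('pics/s3.png',np.hstack([cv2.resize(s[y:y+34,x:x+44],None,fx=9,fy=9,interpolation=cv2.INTER_NEAREST) for x,y in [(308,285),(388,270)]]))
cv2.imwrite('pics/s4.png',np.hstack([cv2.resize(s[y:y+34,x:x+44],None,fx=9,fy=9,interpolation=cv2.INTER_NEAREST) for x,y in [(350,220),(292,220)]]))
```

```text
A1 300 [248 248 248 248 247 248 247 224 150 150 147 144 142 140 141 141 139 142]
A2 298 [245 245 247 247 247 246 241 179 151 148 147 144 139 178 246 245 243]
B1 285 [247 247 247 249 249 249 248 234 152 151 142 141 141 141 142 142 141]
B2 282 [245 246 246 246 247 247 246 238 166 150 140 142 142 141 142 139 137 135]
C1 230 [244 244 244 244 244 242 219 150 148 146 142 136 141 141 140 141]
C2 226 [246 245 245 244 244 244 244 241 209 149 148 146 145 138 143 141 142 141]
D1 236 [245 245 245 245 245 246 244 188 150 145 138 143 142 143 142 140]
D2 236 [245 245 245 246 245 246 247 242 148 146 135 143 142 143 143 143]
```

View pics/s3.png

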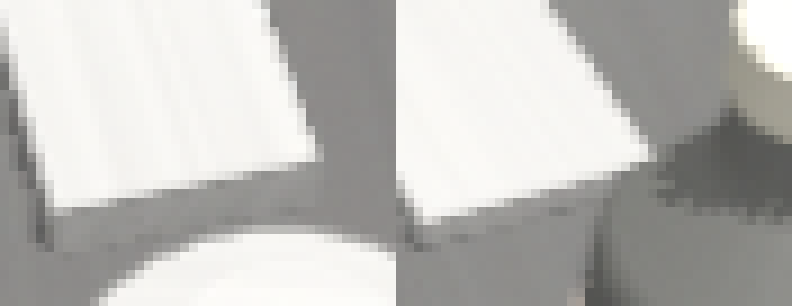

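View pics/s4.png

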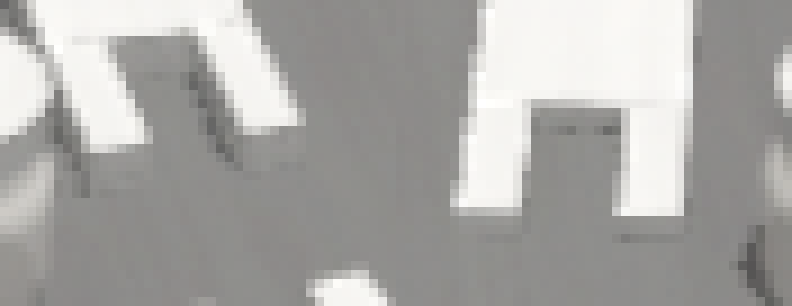

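```bash
cat >> h.py <<'E'
def goal(x,y,z,az):
    a=np.radians(az);X=np.array([0,0,-1.]);Y=np.array([np.cos(a),np.sin(a),0]);G=np.eye(4)
    G[:3,:3]=np.stack([X,Y,np.cross(X,Y)],1);G[:3,3]=[x,y,z];return G
def move(x,y,z,az,T=None):
    T=tool() if T is None else T
    D=np.linalg.inv(T)@goal(x,y,z,az)
    print('shift',D[:3,3].round(1),'rotdeg',np.degrees(R.from_matrix(D[:3,:3]).as_rotvec()).round(1))
def where():
    T=tool();Y=T[:3,1];print('tcp',T[:3,3],'az',np.degrees(np.arctan2(Y[1],Y[0])).round(2),'down',T[:3,0]);s=r.sense();print(s['clock'],s['contact_force'],s['opening'],s['qpos'])
E
python3 - <<'E'
from h import *
where();move(606,-341,230,9.4)
print(plane('top',(462,160),0), plane('top',(472,150),160),plane('top',(367,193),65))
E
```

```text
tcp [ 173.692 -600.007  230.732] az -73.86 down [-0.     0.001 -1.   ]
0.15 [-0.206  1.157 -0.12 ] 0.9984736252410256 [-1.291  0.354  1.634  0.     1.155 -0.002]
shift [   0.9 -128.6 -487.3] rotdeg [-83.3  -0.    0. ]
[ 609.879 -490.815    0.   ] [ 605.604 -460.145  160.   ] [ 511.238 -218.03    65.   ]
```

Things that could be taken for a plate, by top pixel:
- Orange (366,268), blue (443,275) and yellow (165,303) are decoys.
- Bare metal: A (405,219) and C (334,168) have a side face about 5 px high, so they are thick. B (398,163) and D (335,217) measure about 3 px, so they are thin.

The close crops confirm this. The left foot's pad is the low one (29 mm gap) and the right foot has the 19 mm gap. Plan: B then A under the left foot, C under the right, and D is left over.

{"api": "drive_tool", "payload": {"rows": [0,-128.6,-487.3,-83.3,0,0,100,0,-128.6,-487.3,-83.3,0,0,100,0,-128.6,-487.3,-83.3,0,0,100,0,-128.6,-487.3,-83.3,0,0,100,0,-128.6,-487.3,-83.3,0,0,100,0,-128.6,-487.3,-83.3,0,0,100,0,-128.6,-487.3,-83.3,0,0,100,0,-128.6,-487.3,-83.3,0,0,100,0,-128.6,-487.3,-83.3,0,0,100,0,-128.6,-487.3,-83.3,0,0,100], "newtons": 80}}

```text
clock: 1.4
eef_pos: [605.7, -340.7, 230.3]
tcp_rot: [-2.441, 1.569, 2.436]
contact_force: [-0.2, -0.5, 0.4]
opening: 0.998
```

Run:
```python
from h import *
where();cv2.imwrite('pics/w1.png',grab_frame('wrist')[:,:,::-1])
```

```text
tcp [ 605.74  -340.679  230.275] az 9.45 down [-0.001  0.001 -1.   ]
1.4 [-0.205 -0.452  0.403] 0.9976732509915417 [-0.515  0.463  1.469  0.     1.212 -0.68 ]
```

View pics/w1.png

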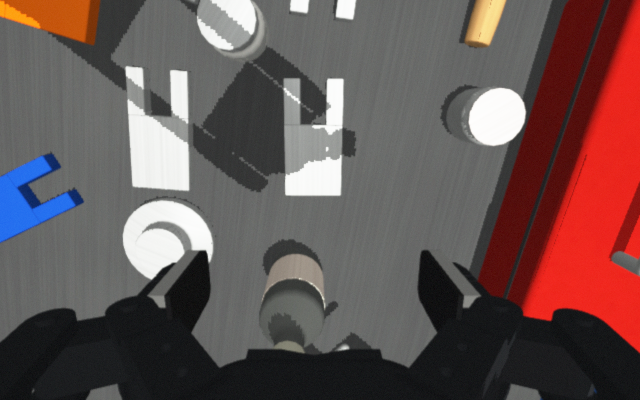

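Run:
```python
from h import *
for z,pts in((10,[(286,195.5),(341,195.5),(284,79),(343,79)]),(16,[(133,187),(189,190.5),(126,68),(186,70)])):
    Q=[plane('wrist',p,z)[:2] for p in pts];print(np.array(Q),np.mean(Q,0))
    d=(Q[2]+Q[3]-Q[0]-Q[1]);print(np.degrees(np.arctan2(d[1],d[0])),np.linalg.norm(d)/2,np.linalg.norm(Q[1]-Q[0]))
```

```text
[[ 579.64  -374.865]
 [ 638.189 -365.161]
 [ 560.626 -257.118]
 [ 618.308 -247.58 ]] [ 599.19  -311.181]
99.3849981044828 119.25974571990051 59.34743827097431
[[ 419.291 -390.472]
 [ 477.876 -384.616]
 [ 408.888 -272.39 ]
 [ 466.322 -264.744]] [ 443.094 -328.055]
95.27200615758166 119.4825420850992 58.87776392692851
```

{"api": "drive_tool", "payload": {"rows": [60,0,2,0,0,0,82,120,0,2,0,0,0,82,180,0,2,0,0,0,82,205,0,2,0,0,0,82,205,0,2,0,0,0,82]}}

```text
clock: 2.08
eef_pos: [602.3, -343.4, 23.3]
tcp_rot: [-2.27, 1.564, 2.604]
contact_force: [0.2, 0.3, 0.9]
opening: 0.818
```

Run:
```python
from h import *
where();cv2.imwrite('pics/w2.png',grab_frame('wrist')[:,:,::-1])
cv2.imwrite('pics/side2.png',grab_frame('side')[:,:,::-1])
```

```text
tcp [ 602.298 -343.386   23.317] az 9.25 down [-0.006  0.003 -1.   ]
2.075 [0.195 0.334 0.941] 0.8184796614279207 [-0.52   0.686  1.598  0.     0.864 -0.682]
```

View pics/w2.png

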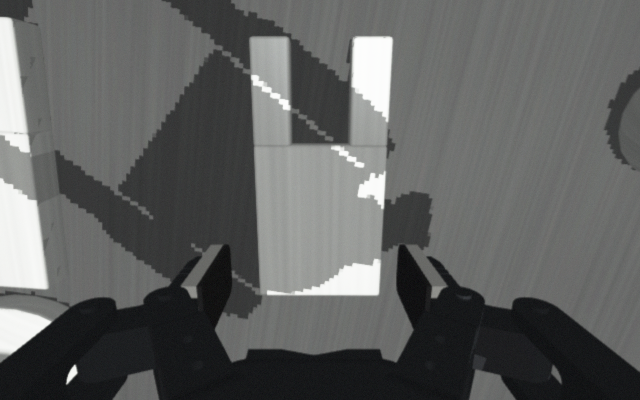

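View pics/side2.png

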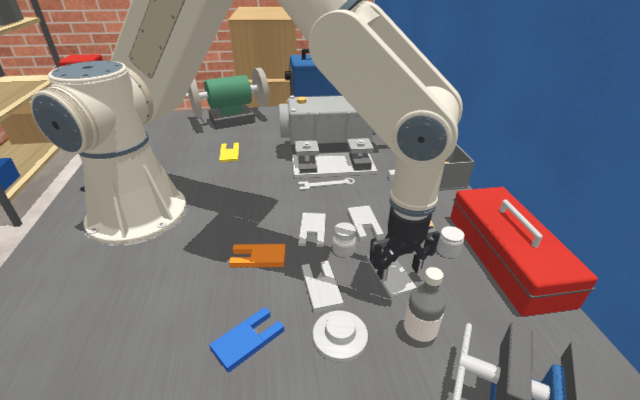

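{"api": "drive_tool", "payload": {"rows": [0,3.8,0,0,0,0,82,6,3.8,0,0,0,0,82,14,3.8,0,0,0,0,82,18,3.8,0,0,0,0,82,18,3.8,0,0,0,0,82,18,3.8,0,0,0,0,82]}}

```text
clock: 2.92
eef_pos: [608.7, -343.6, 8.6]
tcp_rot: [-2.485, 1.57, 2.389]
contact_force: [-0.3, -0.0, 0.4]
opening: 0.82
```

Run:
```python
from h import *
where();cv2.imwrite('pics/w3.png',grab_frame('wrist')[:,:,::-1]);
f=grab_frame('side')[:,:,::-1];cv2.imwrite('pics/side3.png',cv2.resize(f[220:320,350:470],None,fx=5,fy=5))
```

```text
tcp [ 608.749 -343.617    8.595] az 9.3 down [-0.001  0.001 -1.   ]
2.925 [-0.271 -0.024  0.386] 0.820072965515762 [-0.516  0.71   1.592  0.     0.841 -0.679]
```

View pics/w3.png

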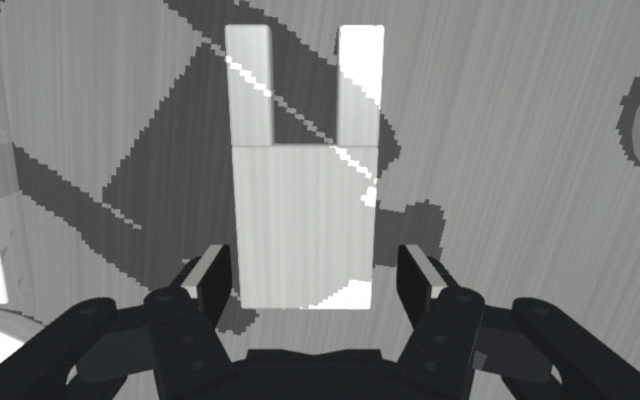

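View pics/side3.png

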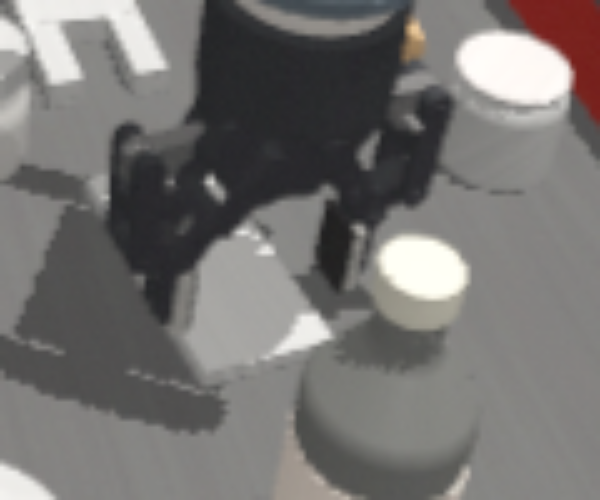

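Run:
```python
from h import *
T=tool()
for p in [(240,308),(371,309),(226,25),(384,25)]:
    X=plane('wrist',p,10); print(X,(np.linalg.inv(T)@np.r_[X,1])[:3])
```

```text
[ 578.885 -374.12    10.   ] [ -1.174 -34.49   25.162]
[ 638.682 -364.858   10.   ] [-1.185 26.017 25.675]
[ 560.877 -256.058   10.   ] [ -1.123 -33.202 -94.259]
[ 619.064 -246.533   10.   ] [ -1.133  25.76  -94.265]
```

{"api": "drive_tool", "payload": {"rows": [0,-4,0,0,0,0,82,3,-4,0,0,0,0,82,6,-4,0,0,0,0,82,8,-4,0,0,0,0,82,8,-4,0,0,0,0,82]}}

```text
clock: 3.65
eef_pos: [604.8, -344.3, 0.5]
tcp_rot: [-2.481, 1.57, 2.393]
contact_force: [0.4, 0.5, 0.3]
opening: 0.819
```

{"api": "drive_tool", "payload": {"rows": [1.5,0,0,0,0,0,82,3,0,0,0,0,0,82,3,0,0,0,0,0,82]}}

```text
clock: 4.03
eef_pos: [604.7, -344.2, -2.6]
tcp_rot: [-2.42, 1.57, 2.454]
contact_force: [-0.7, 0.4, -0.3]
opening: 0.819
```

Run:
```python
from h import *
where();cv2.imwrite('pics/w4.png',grab_frame('wrist')[:,:,::-1]);
f=grab_frame('side')[:,:,::-1];cv2.imwrite('pics/side4.png',cv2.resize(f[240:320,350:450],None,fx=6,fy=6))
```

```text
tcp [ 604.702 -344.218   -2.625] az 9.3 down [-0.001  0.001 -1.   ]
4.025 [-0.726  0.383 -0.278] 0.8190698886061698 [-0.52   0.721  1.602  0.     0.82  -0.682]
```

View pics/w4.png

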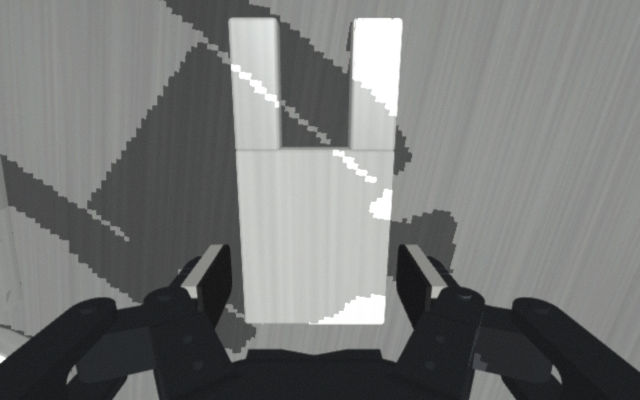

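View pics/side4.png

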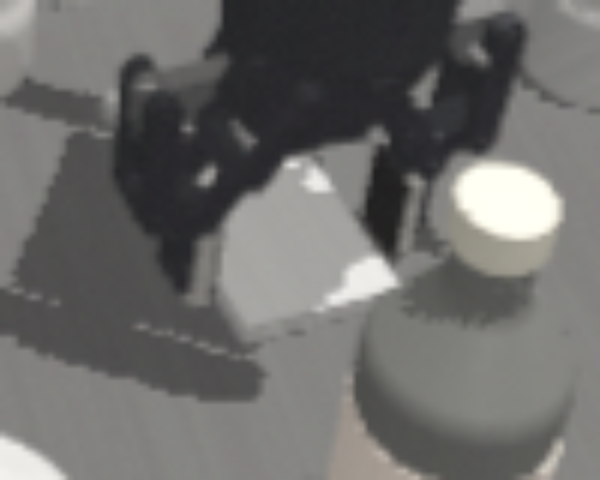

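{"api": "drive_tool", "payload": {"rows": [2.4,0,0,0,0,0,76,2.4,0,0,0,0,0,74,2.4,0,0,0,0,0,60,2.4,0,0,0,0,0,60,2.4,0,0,0,0,0,60], "newtons": 80}}

```text
clock: 4.75
eef_pos: [605.2, -344.4, -4.2]
tcp_rot: [2.191, 1.571, 0.783]
contact_force: [-0.7, 1.3, 5.4]
opening: 0.675
```

{"api": "drive_tool", "payload": {"rows": [-5,0,0,0,0,0,55,-30,0,0,0,0,0,55,-80,0,0,0,0,0,55,-80,0,0,0,0,0,55], "newtons": 100}}

```text
clock: 5.25
eef_pos: [607.7, -345.9, 80.0]
tcp_rot: [0.924, 1.564, -0.485]
contact_force: [0.4, -0.1, -0.6]
opening: 0.671
```

Run:
```python
from h import *
where();cv2.imwrite('pics/w5.png',grab_frame('wrist')[:,:,::-1]);
f=grab_frame('side')[:,:,::-1];cv2.imwrite('pics/side5.png',cv2.resize(f[150:320,320:470],None,fx=3.5,fy=3.5))
```

```text
tcp [ 607.692 -345.873   80.029] az 9.3 down [ 0.006 -0.003 -1.   ]
5.25 [ 0.436 -0.133 -0.553] 0.6713140034511165 [-0.52   0.617  1.574  0.     0.944 -0.682]
```

View pics/w5.png

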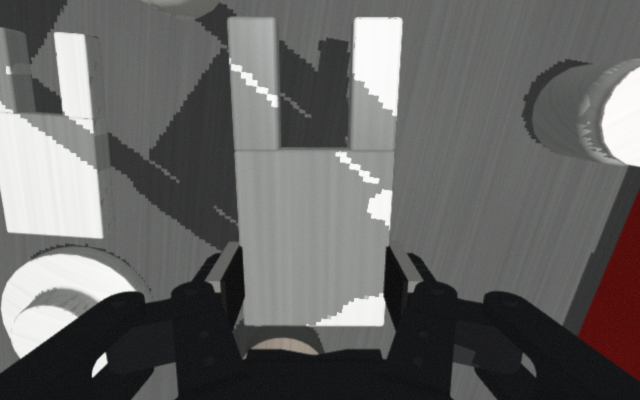

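View pics/side5.png

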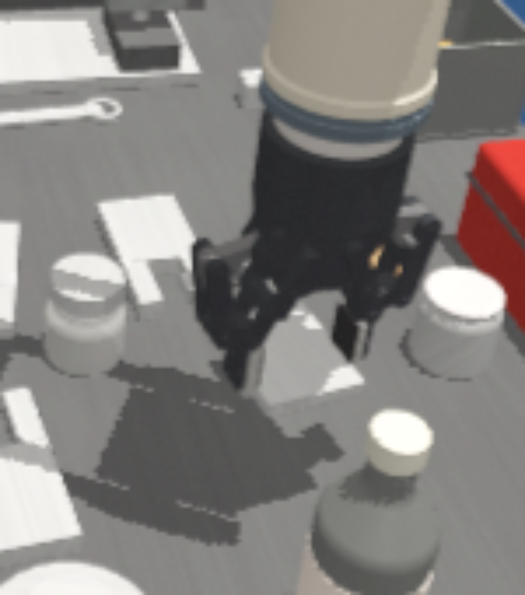

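Run:
```python
from h import *
where();move(469.7,38.5,120,-2.5)
```

```text
tcp [ 605.188 -344.436   76.007] az 9.3 down [ 0.001 -0.    -1.   ]
5.35 [-0.106  0.402 -2.081] 0.6663071202723 [-0.52   0.62   1.578  0.     0.943 -0.682]
shift [ -44.1  -71.8 -399.8] rotdeg [11.8  0.  -0. ]
```

{"api": "drive_tool", "payload": {"rows": [-30,0,-20,0,0,0,55,-44,-20,-80,4,0,0,55,-44,-30,-140,8,0,0,55,-44,-40,-200,11.8,0,0,55,-44,-50,-260,11.8,0,0,55,-44,-60,-320,11.8,0,0,55,-44,-71.8,-370,11.8,0,0,55,-44,-71.8,-400,11.8,0,0,55,-44,-71.8,-400,11.8,0,0,55,-44,-71.8,-400,11.8,0,0,55]}}

```text
clock: 6.6
eef_pos: [469.2, 38.3, 119.1]
tcp_rot: [-1.039, 1.57, -2.653]
contact_force: [-0.4, -0.6, -1.1]
opening: 0.67
```

Run:
```python
from h import *
where();cv2.imwrite('pics/w6.png',grab_frame('wrist')[:,:,::-1]);
f=grab_frame('side')[:,:,::-1];cv2.imwrite('pics/side6.png',cv2.resize(f[80:220,250:430],None,fx=4,fy=4))
```

```text
tcp [469.231  38.328 119.119] az -2.48 down [-0.001 -0.    -1.   ]
6.6 [-0.368 -0.585 -1.11 ] 0.6703083486852109 [ 0.079  0.267  2.055 -0.001  0.82   0.122]
```

View pics/w6.png

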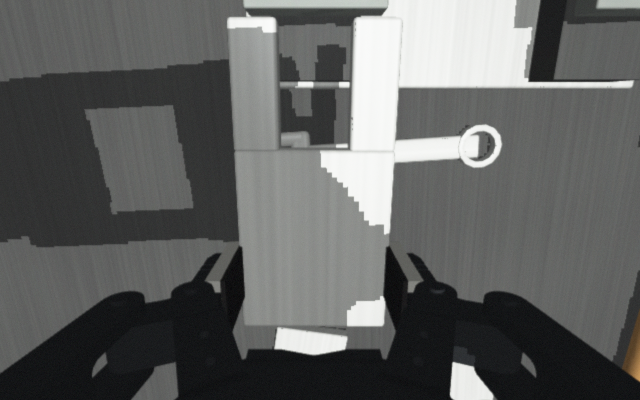

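View pics/side6.png

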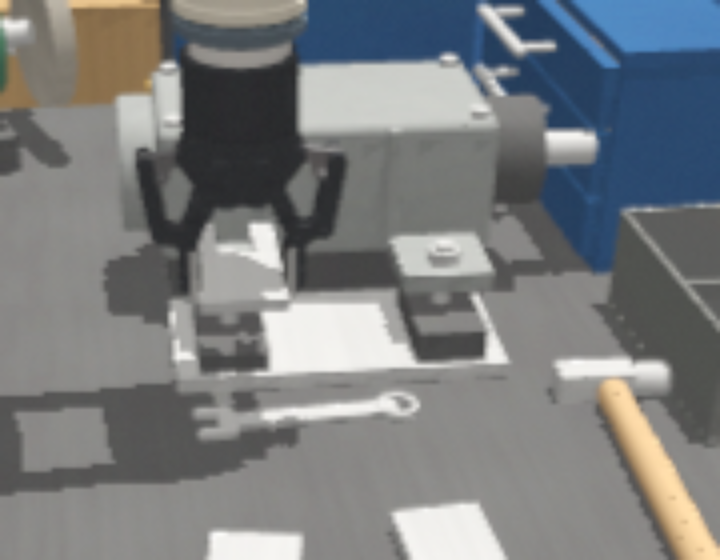

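Run:
```python
from h import *
im=cv2.imread('pics/w6.png');cv2.imwrite('pics/w6c.png',cv2.resize(im[0:40,220:420],None,fx=4,fy=6,interpolation=cv2.INTER_NEAREST))
T=tool()
for z in(60,76):
  for p in [(246,10),(388,10)]:
    X=plane('wrist',p,z,T); print(z,X,(np.linalg.inv(T)@np.r_[X,1])[:3])
for p in [(388,86),(632,84)]: print(plane('wrist',p,15,T))
for p in [(228,17),(403,17),(246,325),(385,325)]: print('plate',(np.linalg.inv(T)@np.r_[plane('wrist',p,T[2,3]+14.2,T),1])[:3])
```

```text
60 [438.561 152.897  60.   ] [  59.391  -36.157 -113.56 ]
60 [513.254 149.569  60.   ] [  59.38    38.61  -113.566]
76 [441.205 148.991  76.   ] [  43.392  -33.344 -109.77 ]
76 [510.006 145.925  76.   ] [  43.382   35.525 -109.776]
[522.89 113.14  15.  ]
[687.885 107.086  15.   ]
plate [-14.227 -29.386 -93.985]
plate [-14.236  29.586 -93.99 ]
plate [-14.187 -29.303  25.142]
plate [-14.196  29.849  25.129]
```

View pics/w6c.png

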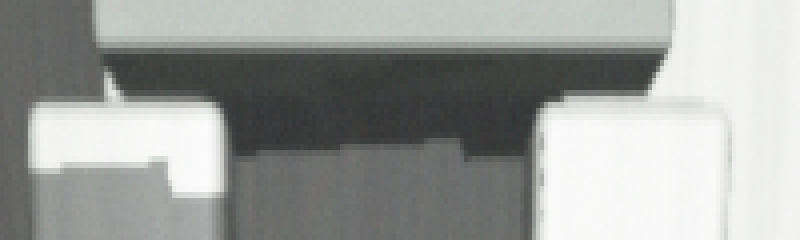

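{"api": "drive_tool", "payload": {"rows": [40,1.6,0,0,0,0,55,75,1.6,0,0,0,0,55,85,1.6,0,0,0,0,55,88.5,1.6,0,0,0,0,55,88.5,1.6,0,0,0,0,55]}}

```text
clock: 7.32
eef_pos: [471.9, 37.6, 31.6]
tcp_rot: [1.364, 1.57, -0.251]
contact_force: [0.3, -0.3, -0.8]
opening: 0.669
```

Run:
```python
from h import *
where();cv2.imwrite('pics/w7.png',grab_frame('wrist')[:,:,::-1]);
f=grab_frame('side')[:,:,::-1];cv2.imwrite('pics/side7.png',cv2.resize(f[130:190,270:390],None,fx=6,fy=6))
```

```text
tcp [471.881  37.61   31.608] az -2.58 down [ 0.001 -0.    -1.   ]
7.325 [ 0.27  -0.256 -0.808] 0.6685109213718452 [ 0.077  0.426  2.099 -0.001  0.616  0.122]
```

View pics/side7.png

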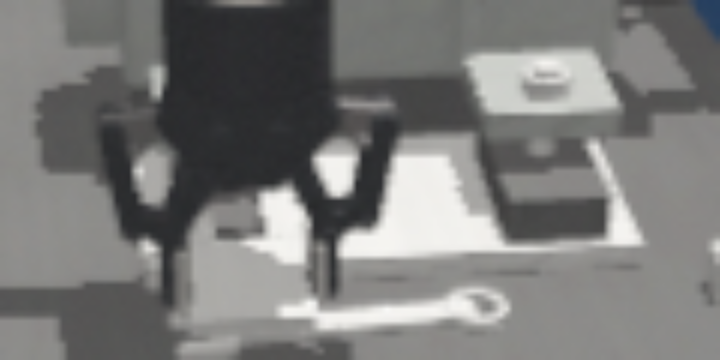

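View pics/w7.png

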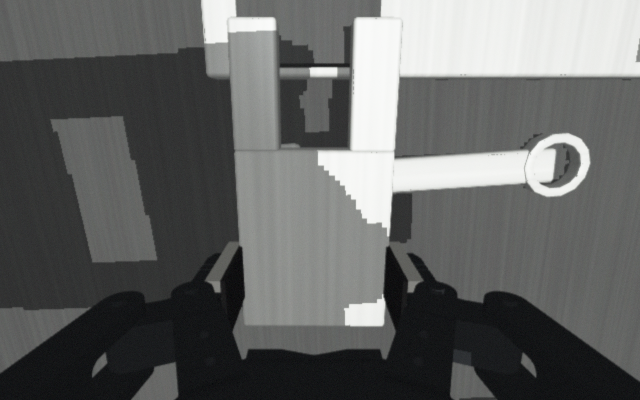

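{"api": "drive_tool", "payload": {"rows": [0,-0.5,-20,0,0,0,55,1,-1,-40,0,0,0,55,1,-1,-55,0,0,0,55,2,-1,-65,0,0,0,55,2,-1,-70,0,0,0,55,2,-1,-70,0,0,0,55]}}

```text
clock: 8.18
eef_pos: [474.1, 107.8, 29.9]
tcp_rot: [1.46, 1.569, -0.155]
contact_force: [0.5, -0.1, -1.6]
opening: 0.665
```

Run:
```python
from h import *
where();cv2.imwrite('pics/w8.png',grab_frame('wrist')[:,:,::-1]);
f=grab_frame('side')[:,:,::-1];cv2.imwrite('pics/side8.png',cv2.resize(f[130:190,270:390],None,fx=6,fy=6))
```

```text
tcp [474.149 107.829  29.881] az -2.53 down [ 0.002 -0.    -1.   ]
8.175 [ 0.499 -0.098 -1.639] 0.6653647417099612 [ 0.221  0.443  2.072 -0.001  0.625  0.266]
```

View pics/side8.png

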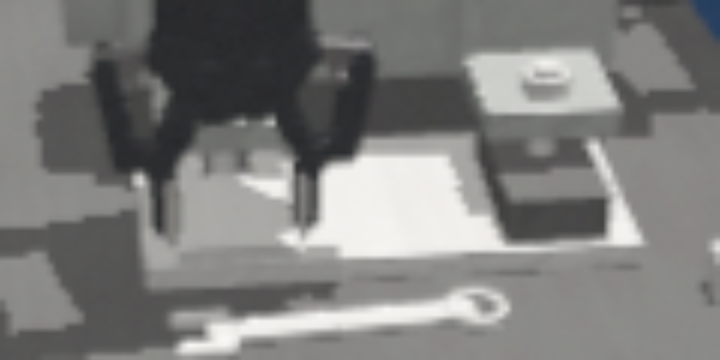

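View pics/w8.png

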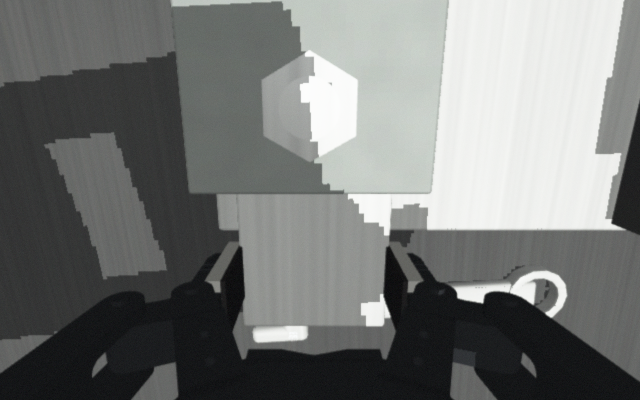

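Run:
```python
from h import *
T=tool()
for p in [(189,192.5),(433,192.5)]: print(plane('wrist',p,76,T))
print('nut',plane('wrist',(310,106),88,T))
print([ (np.linalg.inv(T)@np.r_[plane('wrist',p,T[2,3]+14.2,T),1])[:3] for p in [(246,325),(385,325)]])
where()
```

```text
[439.495 150.103  76.   ]
[509.634 146.941  76.   ]
nut [475.512 172.625  88.   ]
[array([-14.233, -29.292,  25.111]), array([-14.153,  29.86 ,  25.16 ])]
tcp [474.043 107.445  29.84 ] az -2.57 down [ 0.001 -0.    -1.   ]
8.275 [ 0.696  0.429 -1.469] 0.6666738586497171 [ 0.22   0.443  2.073 -0.001  0.625  0.266]
```

{"api": "drive_tool", "payload": {"rows": [0,0,-4,0,0,0,55,0,0,-8,0,0,0,55,1.5,0,-8,0,0,0,55,2.5,0,-8,0,0,0,55,2.8,0,-8,0,0,0,55,2.8,0,-8,0,0,0,55]}}

```text
clock: 9.02
eef_pos: [474.3, 115.4, 27.0]
tcp_rot: [1.337, 1.57, -0.279]
contact_force: [0.6, -0.4, -0.9]
opening: 0.674
```

{"api": "drive_tool", "payload": {"rows": [0.3,0,0,0,0,0,78,0.3,0,0,0,0,0,80,0,0,0,0,0,0,80,-20,0,10,0,0,0,80,-70,0,30,0,0,0,80,-100,0,60,0,0,0,80,-100,0,60,0,0,0,80]}}

```text
clock: 9.9
eef_pos: [473.0, 54.5, 129.2]
tcp_rot: [1.62, 1.565, 0.002]
contact_force: [-1.3, 0.1, 0.5]
opening: 0.802
```

Run:
```python
from h import *
where();cv2.imwrite('pics/w9.png',grab_frame('wrist')[:,:,::-1]);
f=grab_frame('side')[:,:,::-1];cv2.imwrite('pics/side9.png',cv2.resize(f[130:190,270:390],None,fx=6,fy=6))
```

```text
tcp [473.001  54.481 129.172] az -2.68 down [ 0.006  0.    -1.   ]
9.9 [-1.341  0.12   0.463] 0.8022110837323838 [ 0.112  0.255  2.042 -0.001  0.839  0.159]
```

View pics/side9.png

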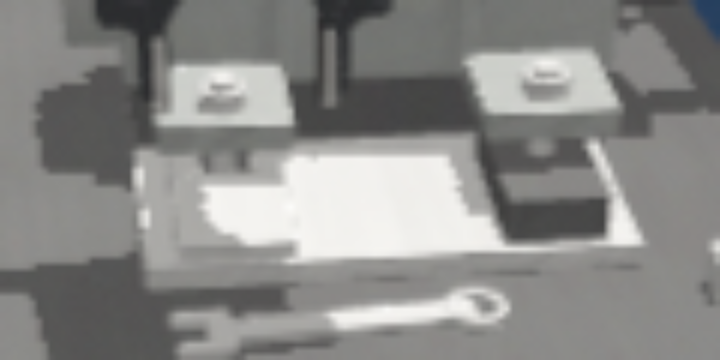

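View pics/w9.png

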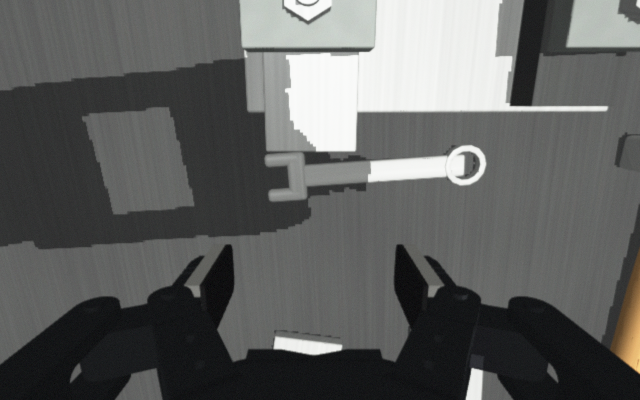

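Run:
```python
from h import *
T=tool()
a,b=[plane('wrist',p,41,T) for p in [(266,151),(357.5,151)]];print(a,b,(a+b)/2)
for p in [(242.5,48),(375,48)]: print('foot',plane('wrist',p,76,T))
where(); move(447,-361,130,5.2)
```

```text
[441.44   92.908  41.   ] [501.546  90.137  41.   ] [471.493  91.523  41.   ]
foot [438.555 150.879  76.   ]
foot [507.07 147.75  76.  ]
tcp [471.478  55.525 126.879] az -2.63 down [ 0.002 -0.    -1.   ]
10.0 [0.084 0.985 0.202] 0.7969533124515746 [ 0.114  0.259  2.043 -0.     0.838  0.16 ]
shift [ -3.1  -5.3 417.2] rotdeg [-7.8  0.  -0.1]
```

{"api": "drive_tool", "payload": {"rows": [-3,0,60,0,0,0,82,-3,-1,120,-4,0,0,82,-3,-2,180,-7.8,0,0,82,-3,-3,240,-7.8,0,0,82,-3,-4,300,-7.8,0,0,82,-3,-5,360,-7.8,0,0,82,10,-5.3,405,-7.8,0,0,82,60,-5.3,417,-7.8,0,0,82,95,-5.3,417,-7.8,0,0,82,95,-5.3,417,-7.8,0,0,82]}}

```text
clock: 11.25
eef_pos: [445.1, -358.3, 28.0]
tcp_rot: [-2.506, 1.564, 2.297]
contact_force: [-0.1, 0.0, 0.5]
opening: 0.82
```

Run:
```python
from h import *
where();cv2.imwrite('pics/w10.png',grab_frame('wrist')[:,:,::-1]);
```

```text
tcp [ 445.103 -358.291   27.973] az 5.18 down [-0.004  0.005 -1.   ]
11.25 [-0.147  0.043  0.486] 0.8197374746915437 [-0.681  0.54   1.883  0.002  0.725 -0.773]
```

View pics/w10.png

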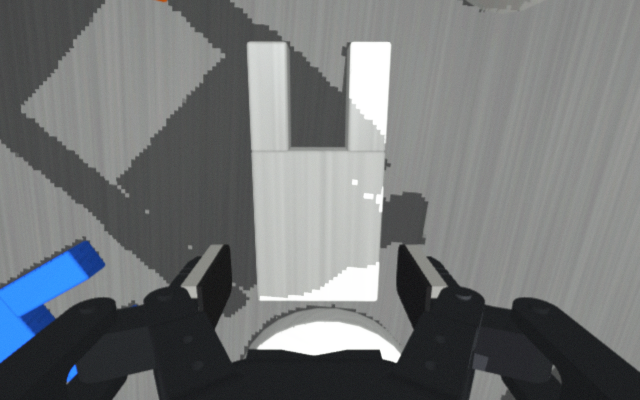

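Run:
```python
from h import *
T=np.array(tool());print(T[:3,3])
for p in [(260,300.5),(379,300.5),(247,42),(391,42)]:
    X=plane('wrist',p,16,T); print(X,(np.linalg.inv(T)@np.r_[X,1])[:3])
```

```text
[ 446.379 -359.229   30.002]
[ 421.502 -392.119   16.   ] [ 13.954 -27.734  30.541]
[ 481.638 -386.583   16.   ] [13.861 32.656 30.48 ]
[ 409.833 -271.303   16.   ] [ 14.317 -28.402 -90.835]
[ 469.832 -265.848   16.   ] [ 14.224  31.845 -90.828]
```

{"api": "drive_tool", "payload": {"rows": [10,1,1.5,0,0,0,82,20,1,1.5,0,0,0,82,28,1,1.5,0,0,0,82,32,1,1.5,0,0,0,82,32.5,1,1.5,0,0,0,82,32.5,1,1.5,0,0,0,80]}}

```text
clock: 12.05
eef_pos: [447.6, -360.6, -2.3]
tcp_rot: [-2.693, 1.568, 2.11]
contact_force: [-1.5, 0.0, -0.0]
opening: 0.798
```

Run:
```python
from h import *
where();cv2.imwrite('pics/w11.png',grab_frame('wrist')[:,:,::-1]);
```

```text
tcp [ 447.557 -360.618   -2.326] az 5.2 down [-0.002  0.003 -1.   ]
12.05 [-1.543  0.043 -0.04 ] 0.7979042864769462 [-0.681  0.592  1.885  0.002  0.668 -0.774]
```

View pics/w11.png

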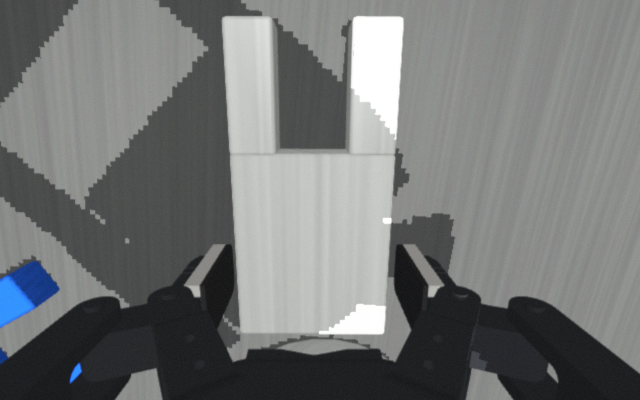

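{"api": "drive_tool", "payload": {"rows": [0,0,0,0,0,0,60,0,0,0,0,0,0,55,0,0,0,0,0,0,55,0,0,0,0,0,0,55], "newtons": 100}}

```text
clock: 12.6
eef_pos: [447.7, -360.8, -1.4]
tcp_rot: [-2.766, 1.568, 2.037]
contact_force: [-2.0, 1.8, 9.0]
opening: 0.669
```

{"api": "drive_tool", "payload": {"rows": [-5,0,0,0,0,0,55,-40,0,0,0,0,0,55,-90,0,-10,0,0,0,55,-125,0,-20,0,0,0,55,-125,0,-20,0,0,0,55]}}

```text
clock: 13.22
eef_pos: [447.4, -341.8, 126.4]
tcp_rot: [1.216, 1.568, -0.263]
contact_force: [-1.1, -0.6, -3.3]
opening: 0.675
```

Run:
```python
from h import *
T=tool()
where();cv2.imwrite('pics/w12.png',grab_frame('wrist')[:,:,::-1]);
move(471.5,38.3,121,-2.5)
```

```text
tcp [ 447.393 -341.812  126.398] az 5.23 down [ 0.003 -0.001 -1.   ]
13.225 [-1.091 -0.631 -3.258] 0.6753590805559324 [-0.656  0.38   1.86   0.001  0.899 -0.748]
shift [   3.9   59.5 -375.9] rotdeg [ 7.7 -0.  -0. ]
```

View pics/w12.png

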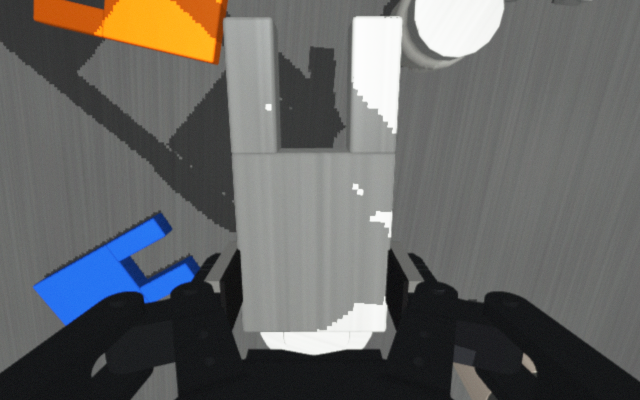

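Run:
```python
from h import *
p=camera_params('wrist');M=p['tool_from_camera'];f=200/np.tan(np.radians(p['vertical_fov']/2))
for n in ['w6','w12']:
    g=cv2.GaussianBlur(cv2.cvtColor(cv2.imread(f'pics/{n}.png'),cv2.COLOR_BGR2GRAY),(3,3),0).astype(float)
    out=[]
    for side,a,b in(('L',215,255),('R',378,412)):
        vs=[];us=[]
        for v in range(22,238):
            gr=np.abs(np.diff(g[v,a:b]));k=gr.argmax()
            if gr[k]>6: vs.append(v);us.append(a+k+.5)
        vs=np.array(vs);us=np.array(us);c=np.polyfit(vs,us,1)
        for _ in range(5):
            k=abs(np.polyval(c,vs)-us)<1.2;c=np.polyfit(vs[k],us[k],1)
        out.append(c);print(n,side,c,k.sum())
    for v in (20,130,235):
        w=np.polyval(out[1],v)-np.polyval(out[0],v);d=f*60/w
        X=M@np.r_[0,(v-p['cy'])/f*d,d,1];print(v,round(w,2),X[:3])
where()
```

```text
w6 L [  0.053 225.88 ] 216
w6 R [ -0.052 401.625] 199
20 173.65 [-11.228  -0.484 -93.775]
130 162.15 [-12.38   -0.479 -56.458]
235 151.16 [-13.642  -0.475 -15.537]
w12 L [  0.064 221.065] 202
w12 R [ -0.054 403.157] 216
20 179.72 [-15.689  -0.484 -92.823]
130 166.66 [-15.927  -0.48  -56.705]
235 154.19 [-16.191  -0.475 -16.52 ]
tcp [ 446.527 -341.441  124.6  ] az 5.23 down [ 0.001  0.001 -1.   ]
13.275 [ 0.004  0.316 -3.172] 0.6691917792453225 [-0.656  0.382  1.861  0.001  0.898 -0.748]
```

{"api": "drive_tool", "payload": {"rows": [0,10,-60,2,0,0,55,0,20,-120,5,0,0,55,0,30,-180,7.7,0,0,55,0,40,-240,7.7,0,0,55,10,50,-300,7.7,0,0,55,30,57,-345,7.7,0,0,55,55,59.5,-370,7.7,0,0,55,75,59.5,-376,7.7,0,0,55,80,59.5,-376,7.7,0,0,55,80,59.5,-376,7.7,0,0,55]}}

```text
clock: 14.52
eef_pos: [471.0, 38.0, 44.2]
tcp_rot: [-1.937, 1.57, 2.732]
contact_force: [0.2, 0.2, -2.6]
opening: 0.672
```

Run:
```python
from h import *
where();cv2.imwrite('pics/w13.png',grab_frame('wrist')[:,:,::-1]);
f=grab_frame('side')[:,:,::-1];cv2.imwrite('pics/side13.png',cv2.resize(f[130:190,270:390],None,fx=6,fy=6))
```

```text
tcp [471.023  37.99   44.184] az -2.49 down [-0.001  0.    -1.   ]
14.525 [ 0.166  0.229 -2.62 ] 0.6719902116770937 [0.077 0.402 2.094 0.001 0.647 0.12 ]
```

View pics/side13.png

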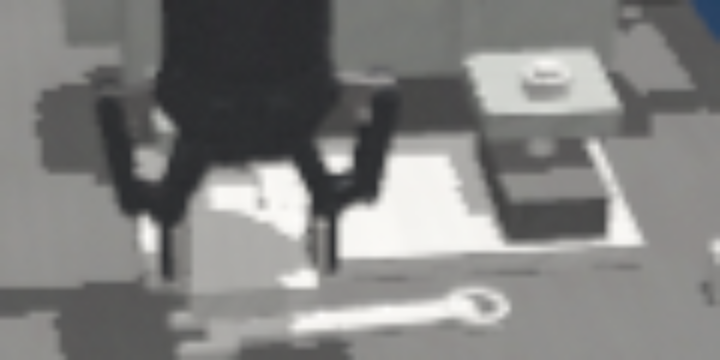

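View pics/w13.png

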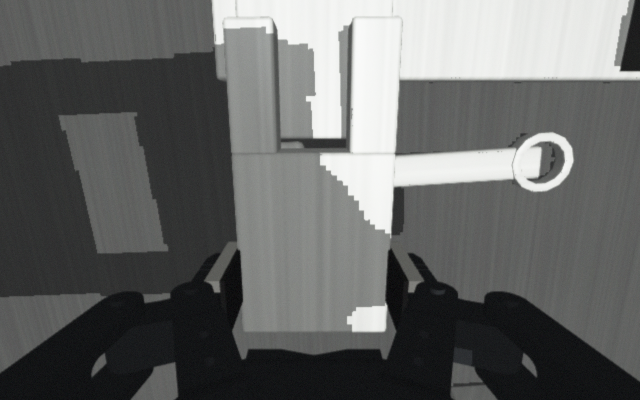

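{"api": "drive_tool", "payload": {"rows": [1.5,0,0,0,0,0,55,2.5,0,0,0,0,0,55,3,0,0,0,0,0,55]}}

```text
clock: 15.0
eef_pos: [472.0, 37.8, 42.3]
tcp_rot: [2.064, 1.569, 0.449]
contact_force: [0.6, -1.2, -2.0]
opening: 0.674
```

{"api": "drive_tool", "payload": {"rows": [0.6,0,0,0,0,0,55,1.2,0,0,0,0,0,55]}}

```text
clock: 15.25
eef_pos: [472.0, 37.8, 41.1]
tcp_rot: [2.055, 1.569, 0.44]
contact_force: [0.2, -0.3, -3.5]
opening: 0.675
```

{"api": "drive_tool", "payload": {"rows": [0.6,0,0,0,0,0,55,1.2,0,0,0,0,0,55,1.2,0,0,0,0,0,55]}}

```text
clock: 15.62
eef_pos: [472.1, 37.9, 39.9]
tcp_rot: [2.058, 1.569, 0.443]
contact_force: [-0.1, 0.4, -2.3]
opening: 0.672
```

{"api": "drive_tool", "payload": {"rows": [-0.4,-0.5,-12,0,0,0,55,-0.4,-1,-24,0,0,0,55,-0.4,-1.3,-36,0,0,0,55,-0.4,-1.5,-46,0,0,0,55,-0.4,-1.5,-46,0,0,0,55]}}

```text
clock: 16.25
eef_pos: [472.6, 84.7, 40.3]
tcp_rot: [2.047, 1.569, 0.434]
contact_force: [0.1, -0.2, -2.5]
opening: 0.671
```

Run:
```python
from h import *
where()
f=grab_frame('side')[:,:,::-1];cv2.imwrite('pics/side14.png',cv2.resize(f[130:190,270:390],None,fx=6,fy=6))
```

```text
tcp [472.636  84.737  40.343] az -2.45 down [ 0.002  0.001 -1.   ]
16.25 [ 0.078 -0.194 -2.467] 0.6713965829003462 [0.174 0.416 2.082 0.001 0.642 0.216]
```

View pics/side14.png

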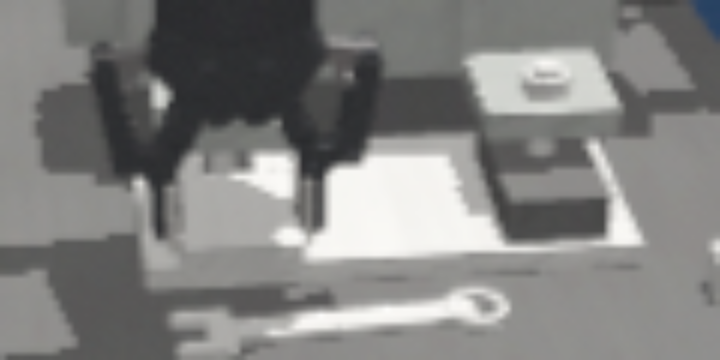

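Nose is under the foot with no contact force; continue.

{"api": "drive_tool", "payload": {"rows": [0,0,-10,0,0,0,55,0,0,-20,0,0,0,55,0,0,-26,0,0,0,55,0,0,-30,0,0,0,55,0,0,-31,0,0,0,55,0,0,-31,0,0,0,55]}}

```text
clock: 17.05
eef_pos: [473.8, 115.2, 40.3]
tcp_rot: [2.015, 1.569, 0.401]
contact_force: [0.7, 0.0, -2.4]
opening: 0.669
```

Run:
```python
from h import *
where()
f=grab_frame('side')[:,:,::-1];cv2.imwrite('pics/side15.png',cv2.resize(f[130:190,270:390],None,fx=6,fy=6))
cv2.imwrite('pics/w15.png',grab_frame('wrist')[:,:,::-1])
```

```text
tcp [473.814 115.199  40.325] az -2.47 down [ 0.001  0.001 -1.   ]
17.05 [ 0.681  0.011 -2.357] 0.6692621502410369 [0.235 0.425 2.066 0.    0.65  0.278]
```

View pics/side15.png

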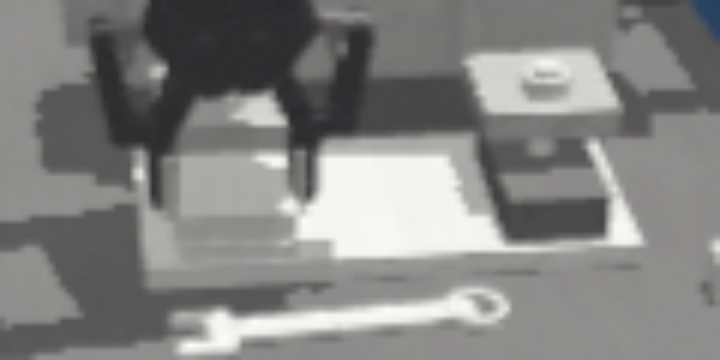

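View pics/w15.png

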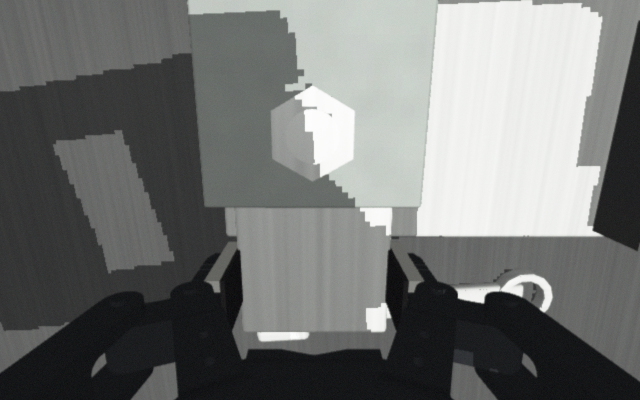

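{"api": "drive_tool", "payload": {"rows": [0.6,0,0,0,0,0,55,0.6,0,0,0,0,0,78,0.6,0,0,0,0,0,80,0,0,0,0,0,0,80,-20,0,10,0,0,0,80,-60,0,30,0,0,0,80,-86,0,60,0,0,0,80,-86,0,60,0,0,0,80,-86,0,60,0,0,0,80]}}

```text
clock: 18.27
eef_pos: [470.9, 55.3, 126.0]
tcp_rot: [2.192, 1.569, 0.577]
contact_force: [-0.5, 0.7, 0.0]
opening: 0.802
```

Run:
```python
from h import *
where();T=tool()
cv2.imwrite('pics/w16.png',grab_frame('wrist')[:,:,::-1])
f=grab_frame('side')[:,:,::-1];cv2.imwrite('pics/side16.png',cv2.resize(f[130:190,270:390],None,fx=6,fy=6))
```

```text
tcp [470.918  55.293 125.954] az -2.52 down [ 0.001  0.001 -1.   ]
18.275 [-0.496  0.72   0.023] 0.8018159250602126 [0.113 0.259 2.045 0.001 0.836 0.157]
```

View pics/side16.png

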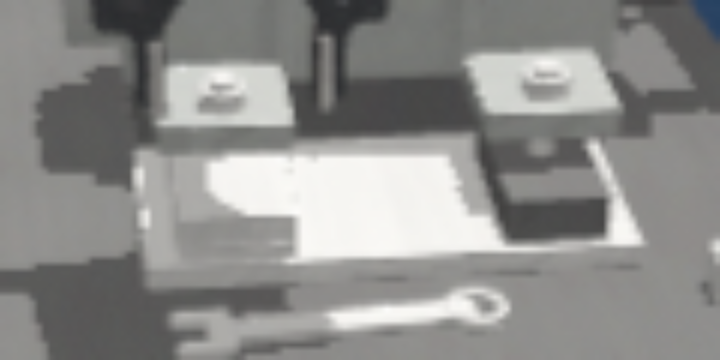

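View pics/w16.png

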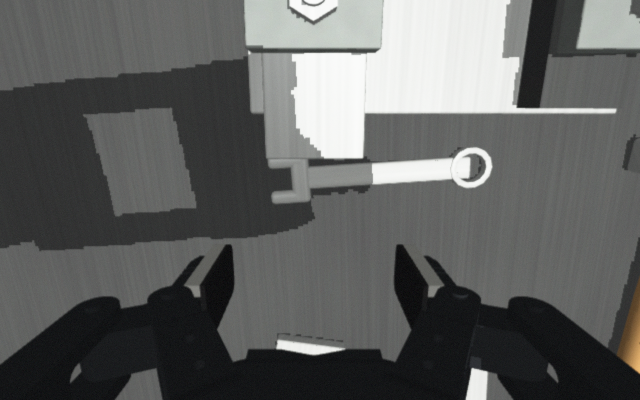

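Run:
```python
from h import *
T=tool()
a,b=[plane('wrist',p,57,T) for p in [(265,158),(366,158)]];print(a,b,(a+b)/2)
for p in [(245,50),(382.5,50)]: print('foot',plane('wrist',p,76,T))
for p in [(572.5,53)]: print('Rfoot leftcorner front',plane('wrist',p,76,T))
print(plane('wrist',(616,110),15,T),plane('wrist',(367,112),15,T))
where(); move(586.4,-100,130,-177.9)
```

```text
[441.734  90.822  57.   ] [503.358  88.19   57.   ] [472.546  89.506  57.   ]
foot [438.639 149.651  76.   ]
foot [509.326 146.627  76.   ]
Rfoot leftcorner front [607.2   141.001  76.   ]
[685.978 108.235  15.   ] [510.245 114.373  15.   ]
tcp [470.508  55.584 125.4  ] az -2.45 down [-0.     0.001 -1.   ]
18.375 [ 0.348  0.113 -1.435] 0.8027016666125304 [0.114 0.26  2.045 0.001 0.836 0.156]
shift [ -4.7 122.4 150.5] rotdeg [175.4   0.    0. ]
```

{"api": "drive_tool", "payload": {"rows": [0,10,25,10,0,0,82,0,30,60,20,0,0,82,0,60,95,30,0,0,82,0,90,125,40,0,0,82,0,115,152,50,0,0,82,0,121,152,60,0,0,82,0,121,152,70,0,0,82,0,121,152,80,0,0,82,0,121,152,90,0,0,82,0,121,152,100,0,0,82]}}

```text
clock: 19.62
eef_pos: [584.5, -100.5, 123.9]
tcp_rot: [-0.218, 1.568, 2.702]
contact_force: [-0.5, 0.3, 0.7]
opening: 0.819
```

Run:
```python
from h import *
where(); move(584.8,-101.5,60,-177.9)
```

```text
tcp [ 584.491 -100.479  123.876] az -102.73 down [-0.002  0.001 -1.   ]
19.625 [-0.504  0.258  0.661] 0.8186400768120251 [-0.173  0.426  1.792  0.001  0.926  1.619]
shift [63.9  1.  -0.7] rotdeg [75.2  0.1 -0.1]
```

{"api": "drive_tool", "payload": {"rows": [0,1,-0.7,10,0,0,82,0,1,-0.7,20,0,0,82,0,1,-0.7,30,0,0,82,0,1,-0.7,40,0,0,82,10,1,-0.7,50,0,0,82,30,1,-0.7,60,0,0,82,50,1,-0.7,70,0,0,82,64,1,-0.7,75,0,0,82,64,1,-0.7,75,0,0,82,64,1,-0.7,75,0,0,82]}}

```text
clock: 20.88
eef_pos: [584.9, -101.1, 59.7]
tcp_rot: [1.118, 1.568, 2.731]
contact_force: [0.3, -0.8, -0.1]
opening: 0.822
```

Run:
```python
from h import *
where()
cv2.imwrite('pics/w17.png',grab_frame('wrist')[:,:,::-1])
```

```text
tcp [ 584.932 -101.134   59.725] az -177.58 down [-0.003  0.001 -1.   ]
20.875 [ 0.312 -0.761 -0.062] 0.8215407416103028 [-0.174  0.516  1.824  0.001  0.804  2.925]
```

View pics/w17.png

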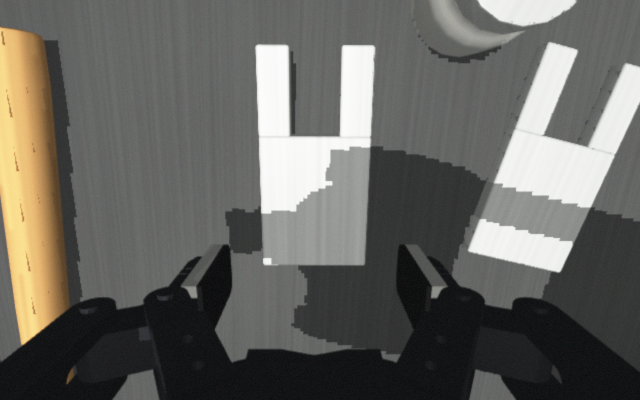

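Run:
```python
from h import *
T=tool()
for p in [(263,265),(366,264.5),(256,45),(375,45)]:
    X=plane('wrist',p,16,T); print(X,(np.linalg.inv(T)@np.r_[X,1])[:3])
where()
```

```text
[613.273 -74.112  16.   ] [ 44.077 -29.308  25.939]
[552.789 -76.905  16.   ] [44.191 31.24  25.666]
[ 617.206 -193.808   16.   ] [ 43.948 -28.259 -93.816]
[ 557.971 -196.297   16.   ] [ 44.059  31.029 -93.839]
tcp [ 585.154 -101.293   60.104] az -177.62 down [-0.002  0.001 -1.   ]
20.925 [0.556 0.137 0.136] 0.8198593894150933 [-0.174  0.515  1.824  0.001  0.804  2.925]
```

{"api": "drive_tool", "payload": {"rows": [20,1.2,0,0,0,0,82,40,1.2,0,0,0,0,82,55,1.2,0,0,0,0,82,61,1.2,0,0,0,0,82,62.4,1.2,0,0,0,0,82,62.4,1.2,0,0,0,0,80]}}

```text
clock: 21.68
eef_pos: [584.1, -101.3, -2.0]
tcp_rot: [0.96, 1.569, 2.572]
contact_force: [-0.1, -0.1, 0.7]
opening: 0.802
```

Run:
```python
from h import *
where()
cv2.imwrite('pics/w18.png',grab_frame('wrist')[:,:,::-1])
```

```text
tcp [ 584.121 -101.334   -1.995] az -177.61 down [-0.001  0.001 -1.   ]
21.675 [-0.069 -0.061  0.744] 0.8018901345593444 [-0.175  0.609  1.845  0.001  0.689  2.924]
```

View pics/w18.png

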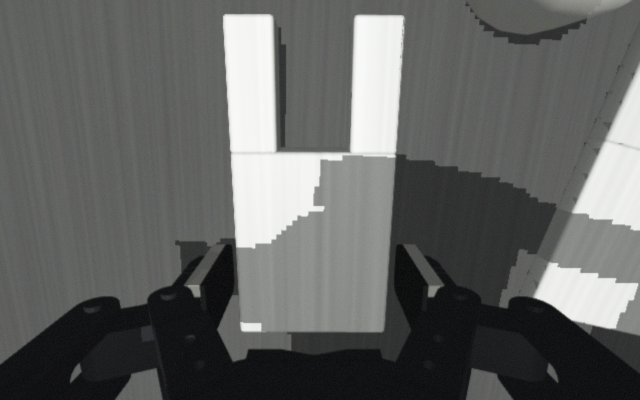

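Centred (tail u 240–385). I'll grip and lift.

{"api": "drive_tool", "payload": {"rows": [0,0,0,0,0,0,60,0,0,0,0,0,0,55,0,0,0,0,0,0,55,0,0,0,0,0,0,55], "newtons": 100}}

```text
clock: 22.22
eef_pos: [584.7, -101.4, -0.7]
tcp_rot: [0.115, 1.57, 1.727]
contact_force: [-2.4, 0.1, 6.4]
opening: 0.674
```

{"api": "drive_tool", "payload": {"rows": [-5,0,0,0,0,0,55,-40,0,0,-5,0,0,55,-90,0,0,-15,0,0,55,-128,0,0,-25,0,0,55,-128,0,0,-35,0,0,55,-128,0,0,-45,0,0,55,-128,0,0,-55,0,0,55,-128,0,0,-65,0,0,55,-128,0,0,-75,0,0,55,-128,0,0,-85,0,0,55]}}

```text
clock: 23.48
eef_pos: [584.5, -101.5, 127.4]
tcp_rot: [-1.115, 1.57, 1.987]
contact_force: [0.1, -0.5, -2.2]
opening: 0.675
```

Run:
```python
from h import *
where(); move(638.8,30.6,125,-2.5)
cv2.imwrite('pics/w19.png',grab_frame('wrist')[:,:,::-1])
```

```text
tcp [ 584.453 -101.473  127.442] az -92.28 down [-0.     0.001 -1.   ]
23.475 [ 0.064 -0.482 -2.186] 0.6746730874756521 [-0.175  0.421  1.791  0.001  0.93   1.435]
shift [   2.5 -134.1  -49. ] rotdeg [-89.8  -0.    0. ]
```

View pics/w19.png

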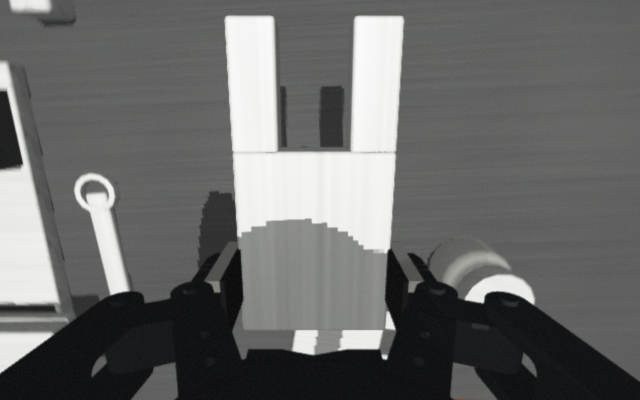

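{"api": "drive_tool", "payload": {"rows": [0,-10,-5,-10,0,0,55,0,-20,-10,-20,0,0,55,0,-35,-15,-30,0,0,55,0,-50,-20,-40,0,0,55,0,-65,-25,-50,0,0,55,0,-85,-32,-60,0,0,55,0,-105,-40,-70,0,0,55,0,-120,-45,-80,0,0,55,0,-134,-49,-89.8,0,0,55,0,-134,-49,-89.8,0,0,55]}}

```text
clock: 24.78
eef_pos: [637.7, 31.6, 127.5]
tcp_rot: [-2.642, 1.57, 2.033]
contact_force: [-0.2, -0.0, -2.9]
opening: 0.672
```

{"api": "drive_tool", "payload": {"rows": [15,0,0,0,0,0,55,40,0,0,0,0,0,55,60,0,0,0,0,0,55,72,0,0,0,0,0,55,74,0,0,0,0,0,55,74,0,0,0,0,0,55]}}

```text
clock: 25.52
eef_pos: [638.0, 31.6, 53.8]
tcp_rot: [2.911, 1.57, 1.303]
contact_force: [0.4, -0.9, -3.1]
opening: 0.67
```

Run:
```python
from h import *
where()
cv2.imwrite('pics/w20.png',grab_frame('wrist')[:,:,::-1])
f=grab_frame('side')[:,:,::-1];cv2.imwrite('pics/side20.png',cv2.resize(f[130:190,270:390],None,fx=6,fy=6))
```

```text
tcp [638.035  31.645  53.846] az -2.15 down [ 0.     0.001 -1.   ]
25.525 [ 0.35  -0.919 -3.121] 0.6699512746915502 [0.047 0.577 1.725 0.001 0.839 0.084]
```

View pics/w20.png

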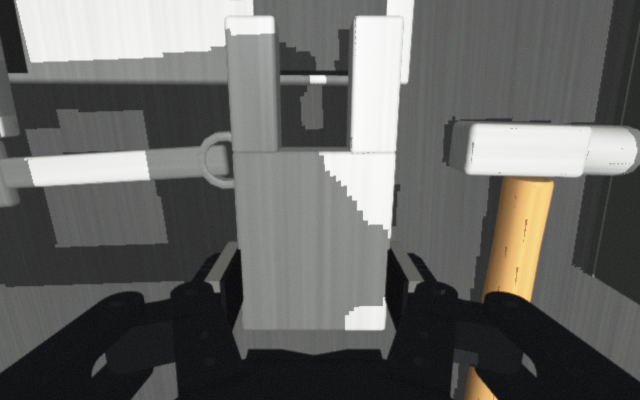

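View pics/side20.png

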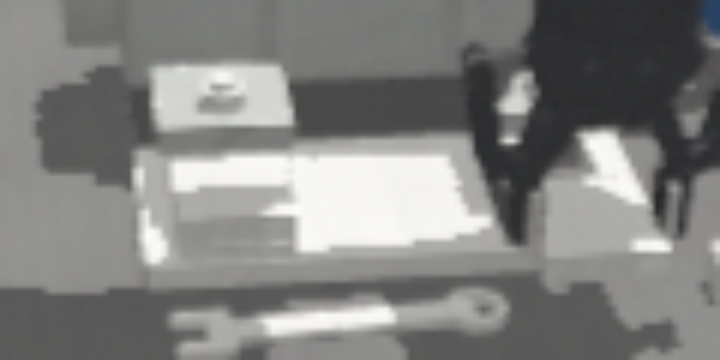

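{"api": "drive_tool", "payload": {"rows": [5,0.5,0,0,0,0,55,9,1,0,0,0,0,55,12,1,0,0,0,0,55,12.7,1,0,0,0,0,55,12.7,1,0,0,0,0,55]}}

```text
clock: 26.25
eef_pos: [639.3, 31.7, 41.5]
tcp_rot: [2.401, 1.57, 0.793]
contact_force: [-0.5, -0.5, -2.4]
opening: 0.671
```

{"api": "drive_tool", "payload": {"rows": [0,0,-8,0,0,0,55,0,0,-18,0,0,0,55,0,0,-28,0,0,0,55,0,0,-36,0,0,0,55,0,0,-36,0,0,0,55]}}

```text
clock: 26.88
eef_pos: [640.6, 68.5, 41.6]
tcp_rot: [2.371, 1.57, 0.764]
contact_force: [0.1, -0.1, -2.8]
opening: 0.675
```

Run:
```python
from h import *
where()
cv2.imwrite('pics/w21.png',grab_frame('wrist')[:,:,::-1])
f=grab_frame('side')[:,:,::-1];cv2.imwrite('pics/side21.png',cv2.resize(f[130:190,270:390],None,fx=6,fy=6))
```

```text
tcp [640.596  68.529  41.569] az -2.07 down [ 0.001  0.001 -1.   ]
26.875 [ 0.114 -0.106 -2.796] 0.6750824772780467 [0.104 0.6   1.717 0.001 0.823 0.139]
```

View pics/w21.png

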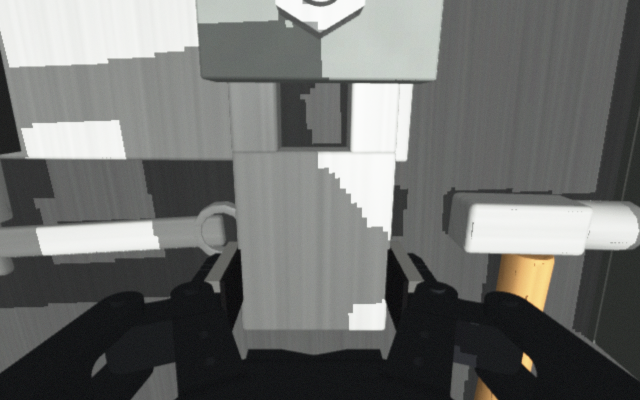

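View pics/side21.png

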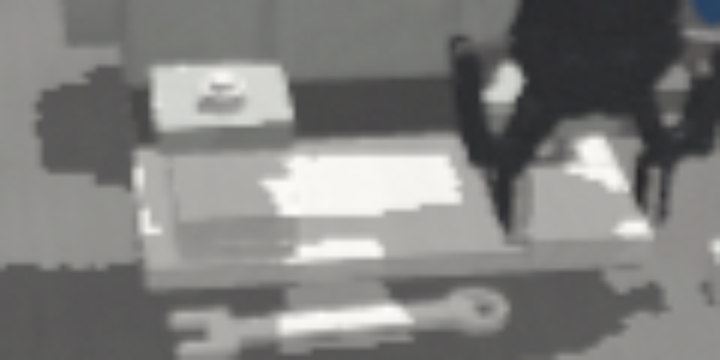

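Run:
```python
from h import *
T=tool();I=np.linalg.inv(T)
for p in [(452,225),(465,225),(590,255),(520,200)]:
  for z in (0,30): print(p,z,plane('wrist',p,z,T),(I@np.r_[plane('wrist',p,z,T),1])[1:3])
# triangulate hammer head left corner between w20 & w21
M=camera_params('wrist')['tool_from_camera']
T1=goal(638.035,31.645,53.846,-2.15);T2=goal(640.596,68.529,41.569,-2.07)
print(tri('wrist',(469,128),'wrist',(470,198),T1,T2),tri('wrist',(589,126),'wrist',(593,205),T1,T2))
for p in [(203,79),(437,81)]: print('foot',plane('wrist',p,76,T))
print('nut',plane('wrist',(320,-8),88,T), 'platetail',(I@np.r_[plane('wrist',(315,329.5),T[2,3]+16.7,T),1])[:3])
where()
```

```text
(452, 225) 0 [717.704  65.116   0.   ] [77.161 -0.156]
(452, 225) 30 [705.488  76.149  30.   ] [ 64.57  -10.754]
(465, 225) 0 [725.001  64.846   0.   ] [84.464 -0.154]
(465, 225) 30 [711.602  75.923  30.   ] [ 70.688 -10.753]
(590, 255) 0 [798.251  43.88    0.   ] [158.436  18.098]
(590, 255) 30 [772.975  58.356  30.   ] [132.667   4.541]
(520, 200) 0 [754.191  78.332   0.   ] [113.136 -14.706]
(520, 200) 30 [736.058  87.222  30.   ] [ 94.712 -22.945]
(array([726.226,  81.284,  -0.09 ]), np.float64(0.6368375475402399)) (array([776.075,  81.857,  21.922]), np.float64(1.0389246786246362))
foot [609.881 141.745  76.   ]
foot [679.327 138.632  76.   ]
nut [644.995 160.204  88.   ] platetail [-16.719   0.054  25.521]
tcp [640.556  67.773  41.562] az -2.11 down [ 0.001  0.001 -1.   ]
26.975 [ 0.051  0.16  -2.363] 0.6723297674581091 [0.103 0.6   1.717 0.001 0.823 0.139]
```

{"api": "drive_tool", "payload": {"rows": [0.3,0.5,-10,0,0,0,55,0.3,1,-20,0,0,0,55,0.3,1.2,-30,0,0,0,55,0.3,1.2,-36,0,0,0,55,0.3,1.2,-38.5,0,0,0,55,0.3,1.2,-38.5,0,0,0,55]}}

```text
clock: 27.72
eef_pos: [643.1, 106.3, 41.2]
tcp_rot: [2.314, 1.57, 0.706]
contact_force: [0.6, 0.7, -3.3]
opening: 0.671
```

Run:
```python
from h import *
where();T=tool();I=np.linalg.inv(T)
cv2.imwrite('pics/w22.png',grab_frame('wrist')[:,:,::-1])
f=grab_frame('side')[:,:,::-1];cv2.imwrite('pics/side22.png',cv2.resize(f[130:190,270:390],None,fx=6,fy=6))
```

```text
tcp [643.117 106.302  41.242] az -2.09 down [ 0.001  0.001 -1.   ]
27.725 [ 0.556  0.748 -3.281] 0.6705427282262753 [0.161 0.61  1.699 0.001 0.832 0.197]
```

View pics/w22.png

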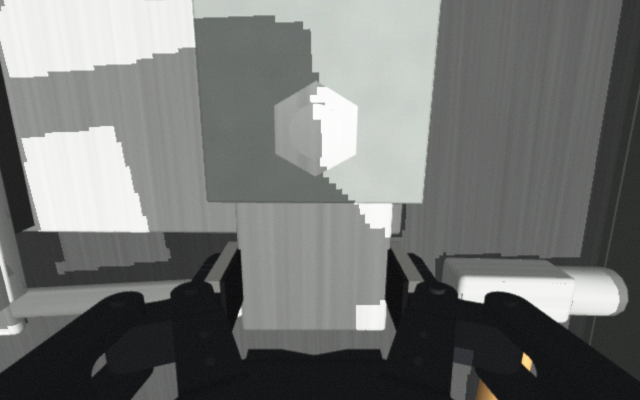

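View pics/side22.png

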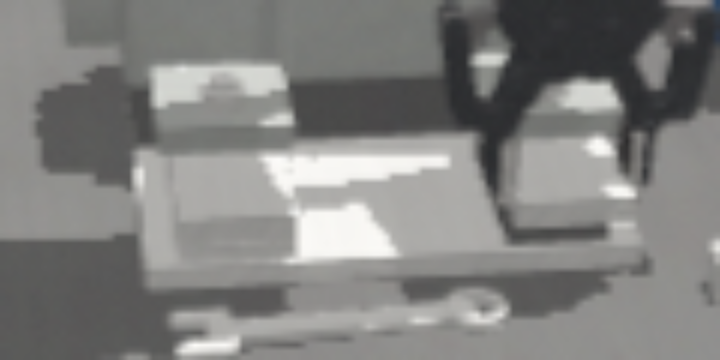

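Run:
```python
from h import *
T=goal(643.117,106.302,41.242,-2.09);print([plane('wrist',p,76,T)[:2] for p in [(207,203),(424,203)]],plane('wrist',(316,129),88,T))
I=np.linalg.inv(T);print([I@np.r_[plane('wrist',p,58,T),1] for p in [(243,329.5),(386,329.5)]])
where()
```

```text
[array([609.323, 142.225]), array([679.613, 139.668])] [645.399 165.315  88.   ]
[array([-16.758, -30.094,  25.497,   1.   ]), array([-16.758,  29.782,  25.49 ,   1.   ])]
tcp [643.135 106.02   41.262] az -2.11 down [ 0.001  0.001 -1.   ]
27.825 [-0.737 -0.118 -3.015] 0.6735025050161609 [0.161 0.609 1.699 0.001 0.832 0.197]
```

{"api": "drive_tool", "payload": {"rows": [0,0,-1.5,0,0,0,55,0.5,0,-1.5,0,0,0,55,0.5,0,-1.5,0,0,0,78,0.5,0,-1.5,0,0,0,80,0,0,-1.5,0,0,0,80,-20,0,8,0,0,0,80,-60,0,30,0,0,0,80,-86,0,60,0,0,0,80,-86,0,60,0,0,0,80,-86,0,60,0,0,0,80]}}

```text
clock: 29.08
eef_pos: [640.7, 45.9, 127.6]
tcp_rot: [2.329, 1.569, 0.721]
contact_force: [-0.8, -0.2, 0.8]
opening: 0.795
```

Run:
```python
from h import *
where();T=tool()
cv2.imwrite('pics/w23.png',grab_frame('wrist')[:,:,::-1])
f=grab_frame('side')[:,:,::-1];cv2.imwrite('pics/side23.png',cv2.resize(f[130:190,270:390],None,fx=6,fy=6))
```

```text
tcp [640.703  45.908 127.604] az -2.16 down [ 0.001  0.001 -1.   ]
29.075 [-0.774 -0.23   0.798] 0.7952069368365327 [0.069 0.487 1.68  0.001 0.974 0.106]
```

View pics/w23.png

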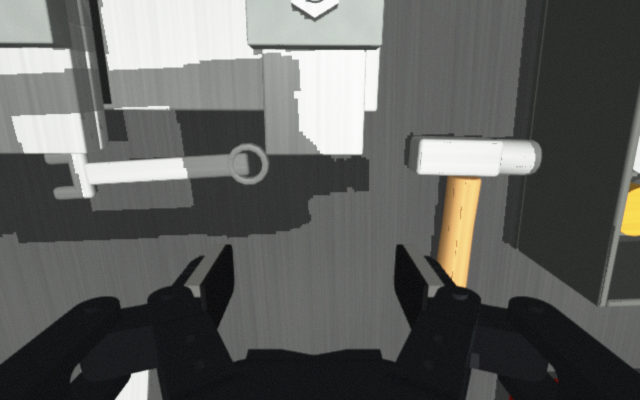

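View pics/side23.png

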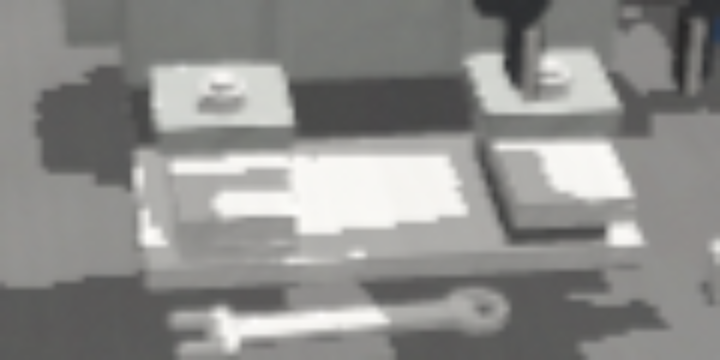

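Run:
```python
from h import *
T=goal(640.703,45.908,127.604,-2.16)
a,b=[plane('wrist',p,57,T) for p in [(264,153.5),(365,153.5)]];print(a,b,(a+b)/2)
for p in [(246.5,47),(382.5,47)]: print('foot',plane('wrist',p,76,T))
```

```text
[611.033  83.447  57.   ] [673.097  81.113  57.   ] [642.065  82.28   57.   ]
foot [608.884 141.516  76.   ]
foot [679.45  138.862  76.   ]
```

{"api": "drive_tool", "payload": {"rows": [-30,0,40,0,0,0,80,-60,0,90,0,0,0,80,-80,-40,150,0,0,0,80,-80,-40,150,0,0,0,80,-80,-40,150,0,0,0,80]}}

```text
clock: 29.8
eef_pos: [594.5, -101.8, 206.0]
tcp_rot: [-2.289, 1.569, 2.386]
contact_force: [0.1, 0.5, -0.3]
opening: 0.797
```

Run:
```python
from h import *
where()
cv2.imwrite('pics/w24.png',grab_frame('wrist')[:,:,::-1])
f=grab_frame('side')[:,:,::-1];cv2.imwrite('pics/side24.png',cv2.resize(f[130:190,270:390],None,fx=6,fy=6,interpolation=cv2.INTER_CUBIC))
t=grab_frame('top')[:,:,::-1];cv2.imwrite('pics/top24.png',t)
```

```text
tcp [ 594.525 -101.828  205.984] az -2.14 down [-0.001  0.001 -1.   ]
29.8 [ 0.139  0.491 -0.301] 0.7965634120446231 [-0.173  0.345  1.705  0.001  1.093 -0.136]
```

View pics/top24.png

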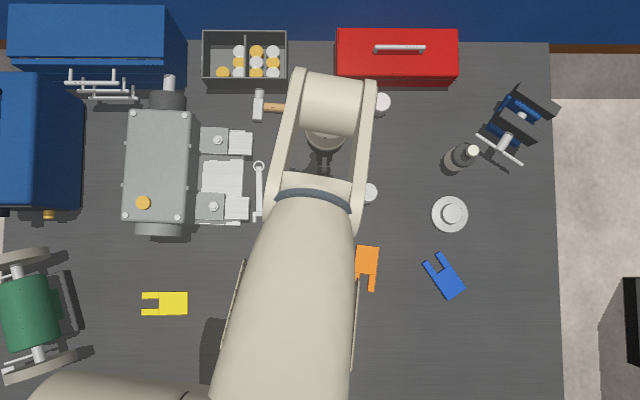

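View pics/side24.png

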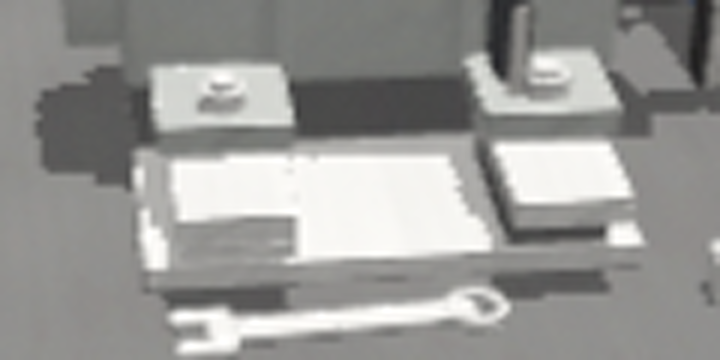

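View pics/w24.png

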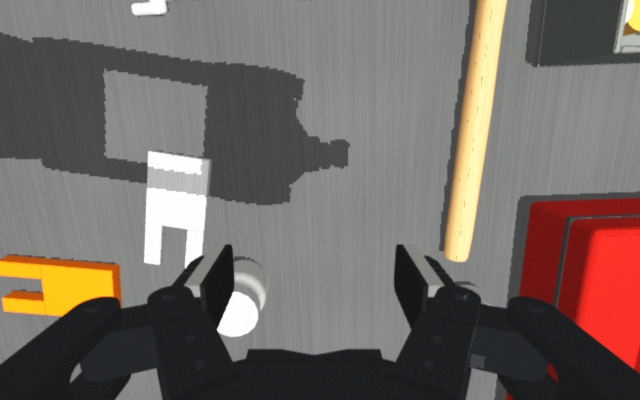

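```bash
python3 -c "
from rig import sign_off
print(sign_off())"
```

```text
the job is handed in; nothing more can be done
None
```

The job is handed in. Both feet are shimmed, and the last pictures show all three plates home and lying flat. `sign_off` gave no verdict.

- **Left foot (29 mm gap):** thin plate first, then a thick one on top, about 3 mm of play.
- **Right foot (19 mm gap):** one thick plate, about 3 mm of play.
- **Left over:** one thin plate, still on the bench.

**Last checks:**
- **Position:** from the last wrist views, the plate origins sit about 1.4 to 2.2 mm inside the feet's front edges, good to roughly ±1 mm. Fully home is about 2 mm.
- **Alignment:** the plates are within about 2 mm of centre sideways and square to the feet to within a degree or two.
- **Play:** the 3 mm comes from the given plate and gap sizes. I did not measure it directly.
- **Forces:** wrist forces stayed under 10 N in every reading.
- **Bystanders:** none looked moved in the last pictures, though the arm partly hid the jar, tin and hammer in the top view.
- **Clock:** 29.95 s used of 72 s, and the gripper was well clear of everything.

**Disagreements:**
- **Camera offset:** the top and wrist cameras differed by 2 to 3 mm on the plate positions. I averaged them or trusted the closer wrist view.
- **Machine angle:** different edges gave between 86.8° and 88.1°. I used about 87.5°, well inside the tolerance.

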